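# Weigh a batch of heat sinks on the beam scale

### The job

Weigh this batch of copper heat sinks on the beam scale: put them all on the pan while the beam is arrested, set the brass poise and swing the arrest lever over to release the beam, trying again until the free beam comes to rest level with all of them on the pan, then arrest it. Afterwards clear all the heat sinks into the shallow blue tray and slide the poise back to its zero stop, leaving the beam arrested. Handle the heat sinks, pan and poise only while the lever is fully at its arrested end, and do not disturb the other things on the bench.

Things in the scene. Friction and masses are not known exactly. Their poses are not given: they have to be found in the camera images.
- scale: white beam scale, fixed. Origin under the beam's pivot on the table; the beam runs along its y axis, pan at +y, brass poise on the -y arm, arrest lever in front (-x). Base 120 x 400 x 35 high; pivot 75 above the table. At the tail end a white index plate stands behind the beam's needle.
- beam: aluminium beam, 12 x 360 x 14 high, with pan, poise and tail weight; origin on the pivot, 75 above the table.
- pivot (a joint): tilt of the beam (rad), 0 level, positive when the pan sinks, stops at -0.09 and +0.09. Level with pan empty and poise at 0. Free, it is spring-centred: an error of one heat sink tilts it about 0.19 rad (so to the stop), 1 mm of poise about 0.0053 rad; it settles in about 2 s. When arrested, two rubber pads hold it level.
- pan_top (a point): centre of the pan's flat black top, 100 above the table; 134 (x) x 104 (y) inside a rim 3 thick and 12 high; axes as those of the scale. The pan stays level however the beam tilts and weighs alike wherever a thing stands on it; it is carried 150 from the pivot (+y).
- poise (a joint): place of the brass poise on the beam (m): 0 at its zero stop near the pivot (50 from it), growing towards the tail to 0.125. 0.25 kg, slides with about 1.5 N of friction and stays where it is left. Each heat sink of 60 g needs 0.036.
- poise_grip (a point): middle of the poise's upright brass grip tab, 26 (x) x 16 (y, along the beam) x 26 high; tab from 98 to 124 above the table, standing on the 36 x 30 poise body that rides on the beam.
- lever (a joint): arrest lever, turning about the scale's x axis at 24 above the table, 110 in front (-x) of the pivot: 0 arrested (leaning to the scale's +y, 0.6 rad from upright), 1.2 released (leaning as far to -y). Stays where it is left and is not driven back by moderate pressure on the pan; takes about 6 N at the ball.
- lever_ball (a point): centre of the black ball (26 diameter) on the end of the arrest lever, 80 from its axis; 90 above the table at both ends of its swing, 104 upright.
- sink1: copper finned heat sink, one closed block for handling, 34 long (x) x 26 wide (y) x 26 high (z), about 60 g (each one 6 g heavier or lighter); origin at the centre of its underside. 2 or 3 of the four are present.
- sink2: copper finned heat sink, one closed block for handling, 34 long (x) x 26 wide (y) x 26 high (z), about 60 g (each one 6 g heavier or lighter); origin at the centre of its underside. 2 or 3 of the four are present.
- sink3: copper finned heat sink, one closed block for handling, 34 long (x) x 26 wide (y) x 26 high (z), about 60 g (each one 6 g heavier or lighter); origin at the centre of its underside. 2 or 3 of the four are present.
- sink4: copper finned heat sink, one closed block for handling, 34 long (x) x 26 wide (y) x 26 high (z), about 60 g (each one 6 g heavier or lighter); origin at the centre of its underside. 2 or 3 of the four are present.
- tray: shallow blue plastic tray, fixed, 150 (x) x 130 (y) x 22 high, walls 4; origin at the centre of its underside.
- tray_in (a point): centre of the tray's inner floor, 4 above the table; inside 142 x 122.
- jar: bystander: small amber jar, 44 across, 45 high, origin under it
- tape_roll: bystander: roll of yellow tape lying flat, 64 across, 18 high
- driver: bystander: screwdriver, 150 long, lying
- solvent: bystander: white bottle with blue cap, 64 across, 150 high
- pump_bottle: bystander: white bottle with steel cap, 72 across, 120 high

How it is judged (in metres and radians):
On the way, in this order (a step that is already met when the one before it is completed fails the run):
1. all heat sinks stand on the pan, let go, with the beam arrested (x of sink1 in the frame of pan_top between -0.07 and 0.07 m and y of sink1 in the frame of pan_top between -0.05 and 0.05 m and z of sink1 in the frame of pan_top between -0.006 and 0.045 m and x of sink2 in the frame of pan_top between -0.07 and 0.07 m and y of sink2 in the frame of pan_top between -0.05 and 0.05 m and z of sink2 in the frame of pan_top between -0.006 and 0.045 m and x of sink3 in the frame of pan_top between -0.07 and 0.07 m and y of sink3 in the frame of pan_top between -0.05 and 0.05 m and z of sink3 in the frame of pan_top between -0.006 and 0.045 m and x of sink4 in the frame of pan_top between -0.07 and 0.07 m and y of sink4 in the frame of pan_top between -0.05 and 0.05 m and z of sink4 in the frame of pan_top between -0.006 and 0.045 m and contact force between the fingers and sink1 below 0.1 N and contact force between the fingers and sink2 below 0.1 N and contact force between the fingers and sink3 below 0.1 N and contact force between the fingers and sink4 below 0.1 N and value of joint lever below 0.2 rad), for 0.3 s.
2. the beam is released (lever at its far end) and rests level within 0.04 rad for 0.8 s with all heat sinks on the pan (x of sink1 in the frame of pan_top between -0.07 and 0.07 m and y of sink1 in the frame of pan_top between -0.05 and 0.05 m and z of sink1 in the frame of pan_top between -0.006 and 0.045 m and x of sink2 in the frame of pan_top between -0.07 and 0.07 m and y of sink2 in the frame of pan_top between -0.05 and 0.05 m and z of sink2 in the frame of pan_top between -0.006 and 0.045 m and x of sink3 in the frame of pan_top between -0.07 and 0.07 m and y of sink3 in the frame of pan_top between -0.05 and 0.05 m and z of sink3 in the frame of pan_top between -0.006 and 0.045 m and x of sink4 in the frame of pan_top between -0.07 and 0.07 m and y of sink4 in the frame of pan_top between -0.05 and 0.05 m and z of sink4 in the frame of pan_top between -0.006 and 0.045 m and value of joint lever above 1 rad and value of joint pivot between -0.04 and 0.04 rad and velocity of joint pivot between -0.08 and 0.08 rad/s), for 0.8 s.
3. the beam is arrested again (value of joint lever below 0.2 rad and value of joint pivot between -0.03 and 0.03 rad), for 0.3 s.
At the end, for the whole second after the job is handed in: Every heat sink rests inside the tray (on its floor, or at most 45 mm above it on its side or another), the lever is at its arrested end (below 0.2 rad), the beam level within 0.03 rad, and the poise within 6 mm of its zero stop (all of step 3 and x of sink1 in the frame of tray_in between -0.071 and 0.071 m and y of sink1 in the frame of tray_in between -0.061 and 0.061 m and z of sink1 in the frame of tray_in between -0.006 and 0.045 m and linear speed of each of sink1, sink2, sink3, sink4 below 0.03 m/s and x of sink2 in the frame of tray_in between -0.071 and 0.071 m and y of sink2 in the frame of tray_in between -0.061 and 0.061 m and z of sink2 in the frame of tray_in between -0.006 and 0.045 m and x of sink3 in the frame of tray_in between -0.071 and 0.071 m and y of sink3 in the frame of tray_in between -0.061 and 0.061 m and z of sink3 in the frame of tray_in between -0.006 and 0.045 m and x of sink4 in the frame of tray_in between -0.071 and 0.071 m and y of sink4 in the frame of tray_in between -0.061 and 0.061 m and z of sink4 in the frame of tray_in between -0.006 and 0.045 m and value of joint poise below 0.006 m); the robot touches nothing.
It fails at once if the fingers touch the beam, pan, poise or a heat sink while the lever is away from its arrested end (above 0.3 rad) (value of joint lever above 0.3 rad and (contact force between the fingers and beam above 0.5 N or contact force between the fingers and sink1 above 0.5 N or contact force between the fingers and sink2 above 0.5 N or contact force between the fingers and sink3 above 0.5 N or contact force between the fingers and sink4 above 0.5 N)).
It fails at once if a bystander is moved by more than 4 cm (distance of any of jar, tape_roll, driver, solvent, pump_bottle from where it was at the start of the episode above 0.04 m).
Of sink1, sink2, sink3, sink4 only 2 to 3 are there at a start; the rules pass over those that are not, and their reading is None.
At some moment in a run one of sink1, sink2, sink3, sink4 may be knocked a few centimetres aside while the robot is not near it.
Once in a run the grip may slacken for a moment while it holds something.
It also fails if it takes over 210 s, if anything falls off the work surface, if the arm or the gripper's body presses on something with over 40 N, if the wrist force passes 120 N, or if a joint passes its speed limit or range.

### The arm

A 6-joint arm with a two-finger parallel gripper is mounted at the origin on the work surface. World frame = base frame: x ahead of the robot, y to its left, z up, the work surface at z = 0. Lengths are in mm, angles in rad, forces in N, time in s.
With the tool pointing down it reaches from about 375 to 750 mm from the base axis. Payload 9 kg.
Tool frame: the origin (TCP) lies between the finger pads; the fingertips stand 17 mm ahead of it and the grasp point (between the pads) lies 2 mm behind it; z points along the fingers, y is the line along which they close (so a half turn about z gives the same grasp; the last joint's range is limited). The gripper opens to 85 mm and grips with 20 to 120 N. Pads are 22 mm wide; open, the fingers measure 114 mm over their backs; the gripper's body (76 mm by 85 mm) begins 54 mm behind the grasp point. The pads swing forward as they close: fully open they stand 13 mm farther back than shut.
Start: joints at [1.121, 0.104, 0.097, 1.564, 0, 1.353], TCP at [137.84, 583.984, 223.531] pointing down, gripper open.
Joint ranges: [-2.99, 2.99], [-0.84, 1.86], [-1.1, 1.16], [-1.84, 2.11], [-1.51, 1.56], [-3.14, 3.14]. Speed limits (rad/s): [2.22, 2.22, 2.57, 3.14, 3.14, 3.14].

### API

Orientations are given as a unit quaternion [w, x, y, z].
In Python, from cell import get_obs, snapshot, hand_in gives the robot as it stands.
- The arm moves only by the tool jog_arm, never from a script. Its argument "deltas" is text: rows parted by semicolons, each of 6 numbers parted by spaces: the shift along the tool's x, y, z in m, then the turn, a rotation vector about the tool's x, y, z in rad. A call has 1 to 10 rows; each row shifts and turns the commanded pose from where the row before left it, along the tool's axes as they then stand; what a row does not reach is not made up. A row lasts 1/12 s, in which the tool goes at most 41.7 mm and 7.16 degrees, less where a joint would pass 70% of its speed; a pose out of reach is approached as far as the arm can. A call with a gripper value outside its range is refused whole. "gripper" is the closure, from 0 (fully open) to 1 (shut), set as the call begins (left out, the last holds). The fingers move at their own pace and stop on an object; "newtons" is the grip in N (left out, the last holds). Time passes only in rows, so rows that do not move let the fingers close. It gives the time, the measured TCP pose, the force, the opening and the grip force at its end, in the units of the state.
- get_obs(): the state, without advancing time (a new reading comes with each control period).
- snapshot(name): name is "scene" or "top" or "wrist"; returns a dict with "pixels" (400x640x3 uint8, red, green, blue), "K" (3x3 intrinsics, pixels), "R" (3x3) and "t" (3): a world point X has camera coordinates R X + t. Camera axes: x right, y down, z forward; pixel columns grow to the right and rows downward; lengths in mm; the calibration is good to about 2 mm. A picture is of the moment at which its call begins. There is no depth.
- hand_in(): hands the job in; it is judged then, once.
The state is a dict: "time": time; "joint_positions": joint angles; "qvel": joint speeds; "joint_torque": joint torques, N m; "tcp_pos": TCP position; "eef_rot": TCP orientation; "force": force on the tool from outside, world axes, zero at the start; "moment": the same for the moment, N m; "finger_gap": finger opening in mm; "gripper_force": force on a finger pad.
Only numpy, scipy, OpenCV 4.12 (cv2) and the standard library are available. Lean on these libraries where they do the work, as an engineer would, in place of code of your own. Each camera call takes 0.05 s, during which the arm holds its last target. There are 200 camera calls.

## Working session

There is one attempt and no reset: what is moved stays moved. The work goes in short steps, Python scripts to look and compute and a tool call to move; the robot and the scene stay as the last step left them, time stands still between calls to the robot, and variables do not carry over. Pictures are saved under pics/ and viewed, at most 14 in all, crops included, and the job is handed in when it is done.

Besides the shell and the picture viewer there is one more tool, called after "Call:" in YAML: its name, and indented under it one key for each argument. jog_arm: Moves the arm, as the interface text tells. Its arguments: {"type":"object","properties":{"deltas":{"type":"string"},"gripper":{"type":"number"},"newtons":{"type":"number"}},"required":["deltas"]}

```bash
mkdir -p pics; ls; python3 - <<'E'
from cell import *
import cv2
o=get_obs();print(o)
for n in("scene","top"):
    s=snapshot(n);cv2.imwrite(f"pics/{n}0.png",s["pixels"][:,:,::-1]);print(n,s["K"],s["R"],s["t"])
E
```

```text
pics
{'time': 0.0, 'joint_positions': array([1.12130874e+00, 1.04714089e-01, 9.64491888e-02, 1.56389832e+00,
       1.23954299e-05, 1.35309394e+00]), 'qvel': array([ 1.38980747e-03,  5.06661097e-04, -7.02107424e-04, -4.56039515e-05,
        5.42523148e-04,  2.88159092e-04]), 'joint_torque': array([-1.53899628e-04, -5.56928372e+01,  5.03650618e+01,  1.67274463e-02,
       -2.74341437e-04,  5.65901630e-06]), 'tcp_pos': array([137.66158152, 583.63432987, 222.70262428]), 'eef_rot': array([-2.29645778e-04,  1.15633326e-01,  9.93291733e-01, -6.43741591e-04]), 'force': array([-0.60160725,  0.16501507,  0.00470709]), 'moment': array([-0.01690223, -0.00414262, -0.01039545]), 'gripper_force': 0.0, 'finger_gap': 85.3127039317893}
scene [[379.19941468   0.         325.01974417]
 [  0.         379.19941468 205.32081588]
 [  0.           0.           1.        ]] [[-0.50804233  0.86133066 -0.00157823]
 [ 0.63904189  0.37569899 -0.67117489]
 [-0.57751057 -0.34199381 -0.74129736]] [ 316.2724471  -283.53967875 1293.20511023]
top [[363.87054003   0.         315.74744773]
 [  0.         363.87054003 199.07065676]
 [  0.           0.           1.        ]] [[-0.01362267 -0.99988739  0.00629553]
 [-0.99167489  0.01270399 -0.12813871]
 [ 0.1280443  -0.00798871 -0.99173627]] [-44.09708503 578.45086915 915.57934566]
```

View pics/top0.png

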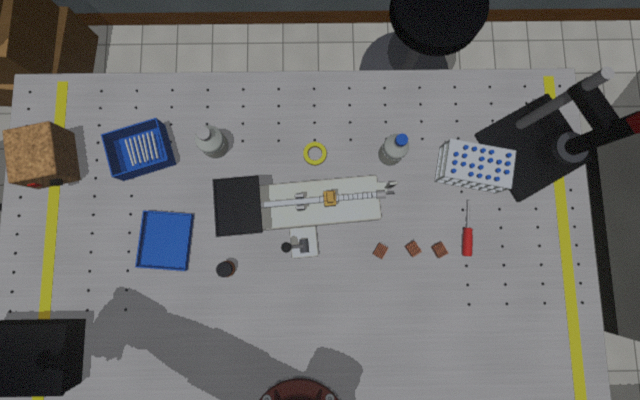

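View pics/scene0.png

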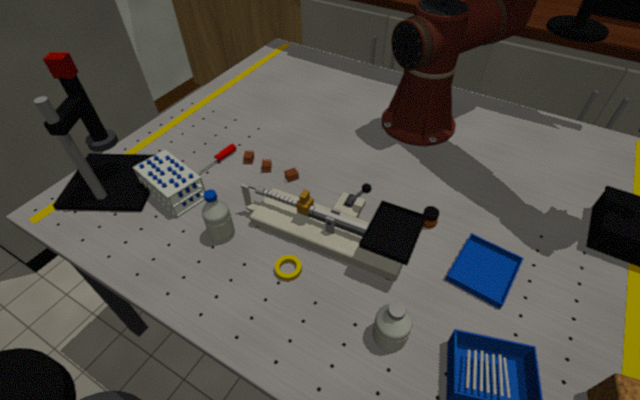

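```bash
cat > h.py <<'E'
import numpy as np,cv2
from cell import *
def ray(s,px,z):
    d=np.linalg.inv(s["K"])@[px[0],px[1],1]; R,t=s["R"],s["t"]
    c=-R.T@t; d=R.T@d; return c+d*(z-c[2])/d[2]
def proj(s,X):
    c=np.asarray(X,float)@s["R"].T+s["t"]; p=c@s["K"].T; return p[:,:2]/p[:,2:]
def blobs(s,lo,hi,amin=25):
    m=cv2.inRange(cv2.cvtColor(s["pixels"],cv2.COLOR_RGB2HSV),lo,hi)
    n,l,st,ce=cv2.connectedComponentsWithStats(m)
    return [(ce[i],st[i]) for i in range(1,n) if st[i][4]>=amin],l,m
def rel(o,X):
    "tool-frame offset to world point X in mm"
    from scipy.spatial.transform import Rotation as Ro
    q=o["eef_rot"]; return Ro.from_quat([q[1],q[2],q[3],q[0]]).inv().apply(np.asarray(X)-o["tcp_pos"])
E
python3 - <<'E'
from h import *
a=cv2.imread("pics/top0.png"); b=cv2.imread("pics/scene0.png")
cv2.imwrite("pics/t1.png",cv2.resize(a[140:280,200:480],None,fx=2.8,fy=2.8,interpolation=cv2.INTER_CUBIC))
cv2.imwrite("pics/s1.png",cv2.resize(b[130:290,230:430],None,fx=3.7,fy=3.7,interpolation=cv2.INTER_CUBIC))
s=snapshot("top")
for n,lo,hi in(("cop",(3,90,50),(12,210,200)),("blue",(105,150,60),(120,255,255)),("yel",(22,130,100),(32,255,255)),("red",(0,215,80),(4,255,255))):
    for c,st in blobs(s,lo,hi)[0]: print(n,c.round(1),st,ray(s,c,13).round())
print([s["pixels"][249,x] for x in (380,413,440)])
E
```

```text
cop [ 34.1 184.5] [ 26 182  17   6  54] [630. 704.  13.]
cop [412.7 248.3] [406 241  15  15 125] [ 447. -307.   13.]
cop [380.1 250.4] [374 243  13  15 122] [ 442. -220.   13.]
cop [439.5 249.5] [432 243  16  14 133] [ 442. -377.   13.]
cop [297.4 388.3] [274 380  52  18 312] [101.   1.  13.]
blue [137.2 149.5] [ 102  118   66   60 1246] [723. 433.  13.]
blue [401.3 139.1] [396 134  12  11 103] [ 744. -290.   13.]
blue [165.  240.4] [ 136  211   56   59 2652] [476. 348.  13.]
yel [549.3  86.4] [544  77  11  22 188] [ 892. -713.   13.]
yel [ 60.8 103.7] [ 54  82  14  46 439] [856. 650.  13.]
yel [314.6 153.1] [304 142  22  23 230] [708. -50.  13.]
yel [569.6 290.7] [ 554  177   32  223 2298] [ 331. -712.   13.]
yel [ 49.  252.5] [  39  186   21  133 1386] [449. 650.  13.]
yel [ 37.5 397.9] [ 32 396  12   4  35] [ 89. 650.  13.]
[array([114,  78,  65], dtype=uint8), array([104,  72,  56], dtype=uint8), array([108,  73,  61], dtype=uint8)]
```

View pics/t1.png

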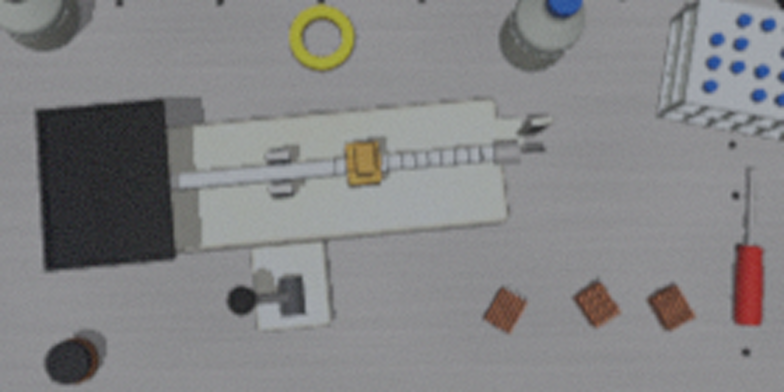

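View pics/s1.png

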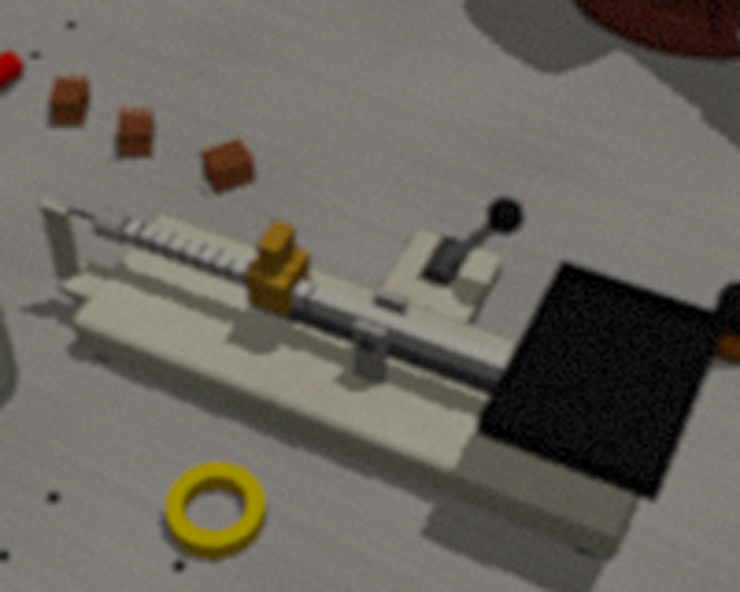

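```bash
python3 - <<'E'
from h import *
from scipy.optimize import least_squares
T=snapshot("top");S=snapshot("scene")
t=np.array([(37,111),(163,99),(175,258),(46,270),(241,299),(366,158),(283,160)])/2.8+[200,140]
s=np.array([(655,498),(482,430),(562,262),(718,315),(505,215),(279,230)])/3.7+[230,130]
def P(p):
    x,y,a,q=p
    L=np.array([(70,205,112),(70,95,112),(-70,95,112),(-70,205,112),(-110,45.2,90),(0,-50-q,124),])
    c,n=np.cos(a),np.sin(a)
    W=L.copy();W[:,0]=x+c*L[:,0]-n*L[:,1];W[:,1]=y+n*L[:,0]+c*L[:,1];return W
f=lambda p:np.r_[(proj(T,P(p))-t[:6]).ravel(),(proj(S,P(p))-s).ravel()]
r=least_squares(f,[560,0,.1,10],x_scale=[100,100,.1,10],loss="soft_l1");print(r.x.round(3));print(f(r.x).reshape(-1,2).round(1))
print(P(r.x).round())
x,y,a,q=r.x
print("pan",x-150*np.sin(a),y+150*np.cos(a))
# tray
c=[ray(T,p,22).round() for p in((144,210),(194,213),(188,270),(136,268))];print(c,np.mean(c,0))
print("jar",ray(T,(225,269),45))
E
```

```text
[ 5.68294e+02 -1.21740e+01  7.80000e-02  2.26460e+01]
[[-0.3 -1.3]
 [-0.  -1. ]
 [-0.1 -0.3]
 [-0.3 -0.3]
 [-0.8 -0. ]
 [-0.9 -0.6]
 [ 0.4 -4.5]
 [-2.  -4.9]
 [-0.9 -2.2]
 [ 2.3 -1.2]
 [ 0.5 -0.2]
 [-0.8 -0.2]]
[[622. 198. 112.]
 [631.  88. 112.]
 [491.  77. 112.]
 [482. 187. 112.]
 [455.  24.  90.]
 [574. -85. 124.]]
pan 556.5730482217944 137.36710916522745
[array([556., 402.,  22.]), array([547., 270.,  22.]), array([399., 282.,  22.]), array([406., 416.,  22.])] [477.  342.5  22. ]
jar [401.33754884 180.40672495  45.        ]
```

Call:
jog_arm:
  deltas: "0 0 0 0 0 -0.116; 0 0 0 0 0 -0.116; -0.022 -0.034 0 0 0 0; -0.022 -0.034 0 0 0 0; -0.022 -0.034 0 0 0 0; -0.022 -0.034 0 0 0 0; -0.022 -0.034 0 0 0 0; -0.022 -0.034 0 0 0 0; -0.022 -0.034 0 0 0 0; -0.022 -0.034 0 0 0 0"
  gripper: 0.3
  newtons: 40

```text
time: 1.08
tcp_pos: [314.4, 310.4, 223.6]
eef_rot: [0.0, -0.0, 1.0, 0.0]
force: [1.4, 0.0, -1.0]
finger_gap: 59.5
gripper_force: 0.0
```

Call:
jog_arm:
  deltas: "-0.015 -0.036 0 0 0 0; -0.015 -0.036 0 0 0 0; -0.015 -0.036 0 0 0 0; -0.015 -0.036 0 0 0 0; -0.015 -0.036 0 0 0 0; -0.015 -0.036 0 0 0 0; -0.015 -0.036 0 0 0 0; -0.015 -0.036 0 0 0 0; -0.015 -0.036 0 0 0 0; -0.015 -0.036 0 0 0 0"

```text
time: 1.92
tcp_pos: [464.3, -50.1, 223.6]
eef_rot: [0.0, 0.0, 1.0, -0.0]
force: [0.2, 0.8, 0.4]
finger_gap: 59.8
gripper_force: 0.0
```

Call:
jog_arm:
  deltas: "0.002 -0.032 0 0 0 0; 0.002 -0.032 0 0 0 0; 0.002 -0.032 0 0 0 0; 0.002 -0.032 0 0 0 0; 0.002 -0.032 0 0 0 0; 0.002 -0.032 0 0 0 0; 0.002 -0.032 0 0 0 0; 0 0 0 0 0 0; 0 0 0 0 0 0"

```text
time: 2.67
tcp_pos: [449.5, -273.2, 223.0]
eef_rot: [-0.0, 0.001, 1.0, 0.0]
force: [0.5, -0.7, 0.1]
finger_gap: 59.9
gripper_force: 0.0
```

```bash
python3 - <<'E'
from h import *
s=snapshot("wrist");cv2.imwrite("pics/w1.png",s["pixels"][:,:,::-1]);o=get_obs();print(o["tcp_pos"],o["eef_rot"],o["finger_gap"],-s["R"].T@s["t"],s["R"])
for z in (0,26):print(proj(s,[[442,-220,z],[447,-307,z],[442,-377,z]]).round())
E
```

```text
[ 449.73414738 -272.1081464   223.22170751] [-1.85574890e-04  5.11544068e-04  9.99999766e-01  4.14964421e-04] 59.81470718212418 [ 370.39601104 -273.20439641  372.57713235] [[ 4.03333086e-03  9.99991861e-01 -1.02434803e-04]
 [ 9.53134421e-01 -3.81334862e-03  3.02523112e-01]
 [ 3.02520259e-01 -1.31780994e-03 -9.53142044e-01]]
[[370. 166.]
 [302. 171.]
 [247. 167.]]
[[373. 171.]
 [300. 175.]
 [241. 171.]]
```

View pics/w1.png

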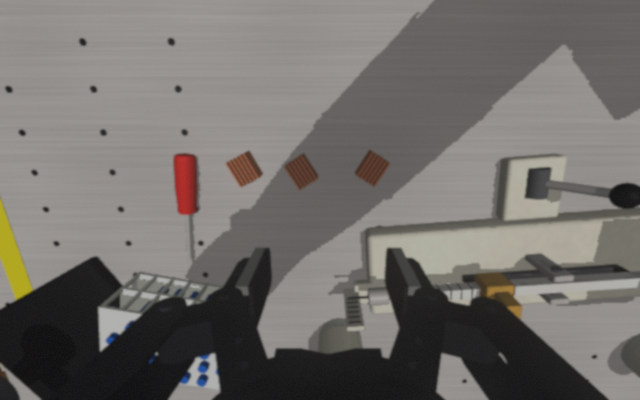

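```bash
cat >> h.py <<'E'
from scipy.optimize import minimize
def sinks(s,zb=0,lo=(2,60,25),hi=(14,230,230),box=(350,600,-480,-120)):
    "fit box silhouettes to copper blobs: list of x,y,long-axis yaw(deg),IoU,area"
    out=[];bl,l,m=blobs(s,lo,hi,60)
    m=cv2.morphologyEx(m,cv2.MORPH_CLOSE,np.ones((5,5),np.uint8))
    n,l,st,ce=cv2.connectedComponentsWithStats(m);K=4
    for i in range(1,n):
        w=ray(s,ce[i],zb+13)
        if st[i][4]<60 or not(box[0]<w[0]<box[1] and box[2]<w[1]<box[3]):continue
        x0,y0,ww,hh=st[i][:4];x0-=8;y0-=8
        if x0<0 or y0<0:continue
        mk=cv2.resize((l[y0:y0+hh+16,x0:x0+ww+16]==i).astype(np.uint8),None,fx=K,fy=K,interpolation=cv2.INTER_LINEAR)
        def cost(p):
            c,sn=np.cos(p[2]),np.sin(p[2])
            X=[(p[0]+c*a-sn*b,p[1]+sn*a+c*b,zb+h) for a in(-17,17) for b in(-13,13) for h in(0,26)]
            q=(proj(s,X)-[x0,y0]+.5)*K
            g=np.zeros_like(mk);cv2.fillConvexPoly(g,cv2.convexHull(np.round(q*16).astype(np.int32)),1,shift=4)
            return 1-(g&mk).sum()/max(1,(g|mk).sum())
        best=min((minimize(cost,[w[0],w[1],a],method="Nelder-Mead",options=dict(initial_simplex=[[w[0],w[1],a],[w[0]+6,w[1],a],[w[0],w[1]+6,a],[w[0],w[1],a+.4]])) for a in np.radians([0,45,90,135])),key=lambda r:r.fun)
        out.append((*best.x[:2].round(1),round(np.degrees(best.x[2])%180,1),round(1-best.fun,3),int(st[i][4])))
    return sorted(out,key=lambda r:r[1])
E
python3 - <<'E'
from h import *
for n in("wrist","top"):
    for r in sinks(snapshot(n)):print(n,r)
E
```

```text
wrist (np.float64(441.1), np.float64(-377.1), np.float64(26.9), np.float64(0.926), 753)
wrist (np.float64(444.8), np.float64(-306.9), np.float64(32.7), np.float64(0.926), 693)
wrist (np.float64(441.2), np.float64(-219.5), np.float64(147.3), np.float64(0.936), 715)
top (np.float64(441.8), np.float64(-219.3), np.float64(149.4), np.float64(0.834), 137)
```

Call:
jog_arm:
  deltas: "0.0045 0.027 0 0 0 0; 0.004 0.026 0 0 0 0; 0 0 0 0 0 0.115; 0 0 0 0 0 0.115; 0 0 0 0 0 0.115; 0 0 0 0 0 0.115; 0 0 0.025 0 0 0.115; 0 0 0.04 0 0 0; 0 0 0.04 0 0 0; 0 0 0 0 0 0"

```text
time: 3.65
tcp_pos: [438.2, -214.7, 110.9]
eef_rot: [-0.005, 0.283, 0.959, 0.002]
force: [-1.6, 1.8, -1.0]
finger_gap: 60.3
gripper_force: 0.0
```

Call:
jog_arm:
  deltas: "0 0 0.03 0 0 0; 0 0 0.03 0 0 0; 0 0 0.02 0 0 0; 0 0 0.018 0 0 0; 0 0 0 0 0 0; 0 0 0 0 0 0"

```text
time: 4.15
tcp_pos: [441.9, -218.6, 21.9]
eef_rot: [0.0, 0.283, 0.959, 0.0]
force: [0.7, -0.8, 1.3]
finger_gap: 59.9
gripper_force: 0.0
```

Call:
jog_arm:
  deltas: "0 0 0 0 0 0; 0 0 0 0 0 0; 0 0 0 0 0 0; 0 0 0 0 0 0; 0 0 0 0 0 0; 0 0 0 0 0 0; 0 0 0 0 0 0; 0 0 0 0 0 0"
  gripper: 1

```text
time: 4.82
tcp_pos: [441.5, -218.9, 20.5]
eef_rot: [-0.0, 0.283, 0.959, 0.0]
force: [-0.5, -0.7, -0.1]
finger_gap: 0.2
gripper_force: 0.0
```

Call:
jog_arm:
  deltas: "0 0 -0.03 0 0 0; 0 0 -0.04 0 0 0; 0 0 -0.04 0 0 0; 0 0 -0.04 0 0 0; 0 0 -0.025 0 0 0; 0 0 0 0 0 0; 0 0 0 0 0 0; 0 0 0 0 0 0"
  gripper: 0.3

```text
time: 5.48
tcp_pos: [441.3, -218.8, 194.7]
eef_rot: [-0.0, 0.283, 0.959, 0.0]
force: [-0.3, 0.5, -0.6]
finger_gap: 59.9
gripper_force: 0.0
```

```bash
python3 - <<'E'
from h import *
s=snapshot("wrist");cv2.imwrite("pics/w2.png",s["pixels"][:,:,::-1]);o=get_obs();print(o["tcp_pos"])
for r in sinks(s):print(r)
for r in sinks(snapshot("scene")):print(r)
E
```

```text
[ 441.03308494 -218.54762915  194.13692445]
(np.float64(467.0), np.float64(-441.4), np.float64(149.8), np.float64(0.14), 200)
(np.float64(440.9), np.float64(-376.4), np.float64(25.5), np.float64(0.939), 850)
(np.float64(444.8), np.float64(-306.6), np.float64(32.2), np.float64(0.932), 808)
(np.float64(440.5), np.float64(-219.5), np.float64(150.0), np.float64(0.95), 789)
(np.float64(445.4), np.float64(-376.5), np.float64(31.5), np.float64(0.931), 138)
(np.float64(450.8), np.float64(-305.3), np.float64(38.6), np.float64(0.883), 127)
(np.float64(445.0), np.float64(-219.1), np.float64(148.5), np.float64(0.933), 171)
```

View pics/w2.png

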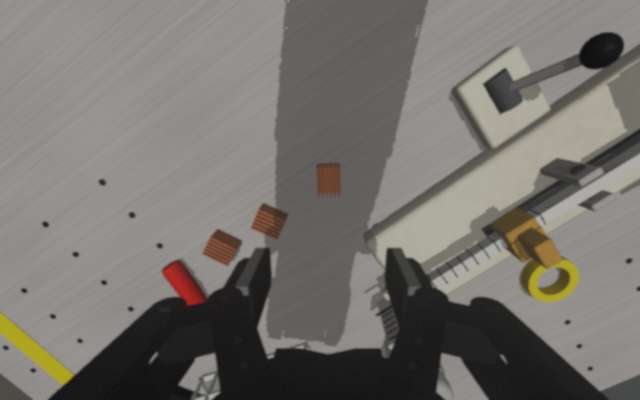

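```bash
python3 - <<'E'
from h import *
from scipy.spatial.transform import Rotation as Ro
s=snapshot("wrist");o=get_obs();q=o["eef_rot"];R=Ro.from_quat([q[1],q[2],q[3],q[0]])
print(o["finger_gap"],o["tcp_pos"])
for d in (-2,0,7,17):print(d,proj(s,R.apply([[0,-30,d],[0,30,d],[0,0,d]])+o["tcp_pos"]).round())
for X in (o["tcp_pos"],):
  for n in("top","scene"): print(n,proj(snapshot(n),[X]))
S=snapshot("scene");cv2.imwrite("pics/s2.png",cv2.resize(S["pixels"][40:240,170:440,::-1],None,fx=2.8,fy=2.8))
E
```

```text
59.85202212884178 [ 440.89821232 -218.40872296  193.94797579]
-2 [[276. 256.]
 [384. 256.]
 [330. 256.]]
0 [[277. 254.]
 [383. 254.]
 [330. 254.]]
7 [[279. 249.]
 [381. 249.]
 [330. 249.]]
17 [[281. 241.]
 [378. 241.]
 [330. 241.]]
top [[394.6751251  251.96619288]]
scene [[287.41253795 121.61316978]]
```

View pics/s2.png

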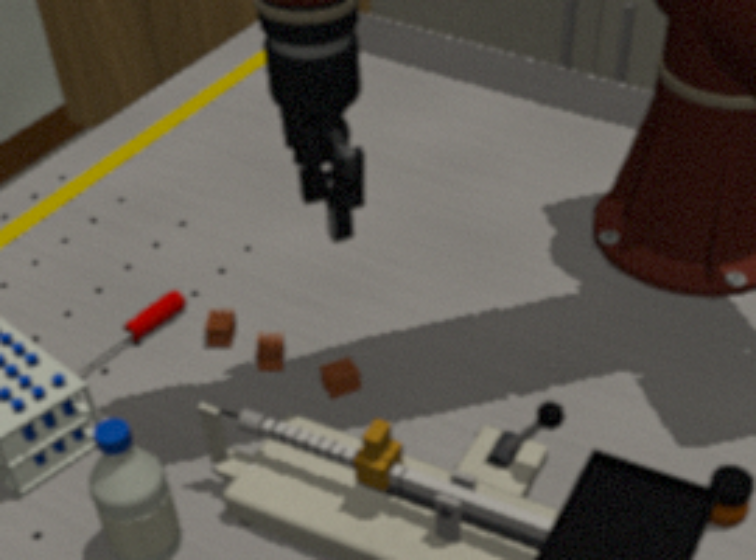

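Call:
jog_arm:
  deltas: "0 0 0.035 0 0 0; 0 0 0.04 0 0 0; 0 0 0.04 0 0 0; 0 0 0.035 0 0 0; 0 0 0.02 0 0 0; 0 0 0.005 0 0 0; 0 0 0 0 0 0; 0 0 0 0 0 0; 0 0 0 0 0 0"

```text
time: 6.53
tcp_pos: [442.7, -219.9, 22.5]
eef_rot: [0.001, 0.283, 0.959, -0.001]
force: [-0.0, -0.2, -0.1]
finger_gap: 59.8
gripper_force: 0.0
```

Call:
jog_arm:
  deltas: "0 0 0 0 0 0; 0 0 0 0 0 0; 0 0 0 0 0 0; 0 0 0 0 0 0"
  gripper: 0.6

```text
time: 6.87
tcp_pos: [441.8, -219.2, 21.0]
eef_rot: [0.0, 0.283, 0.959, -0.0]
force: [0.6, -0.2, -0.2]
finger_gap: 34.3
gripper_force: 0.0
```

```bash
python3 - <<'E'
from h import *
s=snapshot("wrist");cv2.imwrite("pics/w3.png",s["pixels"][:,:,::-1]);o=get_obs();print(o["tcp_pos"],o["finger_gap"])
for r in sinks(s):print(r)
E
```

```text
[ 441.67258162 -219.06291616   20.80938809] 34.069409046003074
(np.float64(441.9), np.float64(-458.1), np.float64(0.2), np.float64(0.551), 541)
(np.float64(413.0), np.float64(-363.1), np.float64(95.1), np.float64(0.304), 708)
(np.float64(423.7), np.float64(-269.8), np.float64(42.0), np.float64(0.218), 231)
(np.float64(440.6), np.float64(-219.4), np.float64(148.1), np.float64(0.95), 3301)
```

View pics/w3.png

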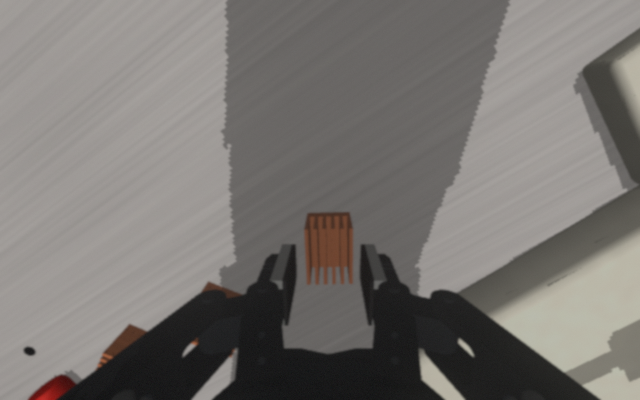

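Call:
jog_arm:
  deltas: "0 0 0 0 0 0; 0 0 0 0 0 0; 0 0 0 0 0 0; 0 0 0 0 0 0"
  gripper: 0.8
  newtons: 40

```text
time: 7.25
tcp_pos: [441.5, -218.9, 20.4]
eef_rot: [-0.0, 0.283, 0.959, 0.0]
force: [0.7, 0.5, -0.4]
finger_gap: 16.7
gripper_force: 0.0
```

```bash
python3 - <<'E'
from h import *
s=snapshot("wrist");cv2.imwrite("pics/w4.png",s["pixels"][:,:,::-1]);o=get_obs();print(o["tcp_pos"],o["finger_gap"],o["gripper_force"])
for r in sinks(s):print(r)
E
```

```text
[ 441.44868848 -218.89205882   20.41995135] 17.027720381711188 0.0
(np.float64(442.0), np.float64(-458.0), np.float64(0.3), np.float64(0.598), 540)
(np.float64(438.1), np.float64(-382.7), np.float64(110.7), np.float64(0.408), 1060)
(np.float64(477.7), np.float64(-322.7), np.float64(160.0), np.float64(0.256), 193)
(np.float64(445.5), np.float64(-300.9), np.float64(153.4), np.float64(0.273), 394)
(np.float64(440.8), np.float64(-219.4), np.float64(148.5), np.float64(0.776), 2710)
```

View pics/w4.png

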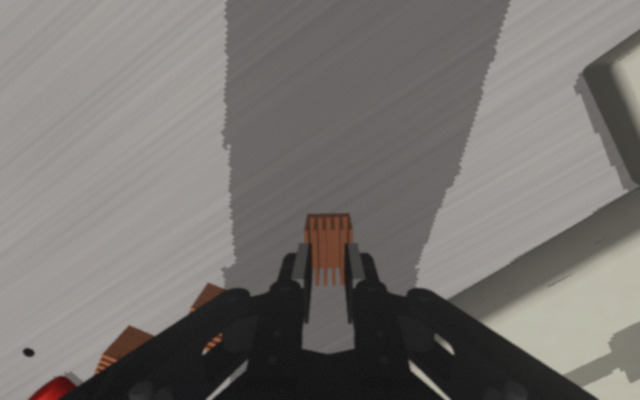

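Call:
jog_arm:
  deltas: "0 0 0 0 0 0; 0 0 0 0 0 0; 0 0 0.006 0 0 0; 0 0 0.006 0 0 0; 0 0 0 0 0 0; 0 0 0 0 0 0"
  gripper: 0.4

```text
time: 7.8
tcp_pos: [441.0, -218.5, 7.6]
eef_rot: [-0.001, 0.283, 0.959, 0.0]
force: [-0.6, 0.4, 0.7]
finger_gap: 51.4
gripper_force: 0.0
```

Call:
jog_arm:
  deltas: "0 0 0.003 0 0 0; 0 0 0.003 0 0 0; 0 0 0 0 0 0; 0 0 0 0 0 0"

```text
time: 8.13
tcp_pos: [441.4, -218.8, 2.3]
eef_rot: [-0.0, 0.283, 0.959, 0.0]
force: [0.7, 0.9, 0.0]
finger_gap: 50.6
gripper_force: 0.0
```

Call:
jog_arm:
  deltas: "0 0 0 0 0 0; 0 0 0 0 0 0; 0 0 0 0 0 0; 0 0 0 0 0 0; 0 0 0 0 0 0; 0 0 0 0 0 0"
  gripper: 1
  newtons: 40

```text
time: 8.63
tcp_pos: [441.8, -219.2, 2.8]
eef_rot: [0.0, 0.283, 0.959, -0.0]
force: [0.4, 0.3, 4.5]
finger_gap: 25.1
gripper_force: 40.3
```

Call:
jog_arm:
  deltas: "0 0 -0.02 0 0 0; 0 0 -0.035 0 0 0; 0 0 -0.035 0 0 -0.109; 0 0 -0.035 0 0 -0.109; 0 0 -0.032 0 0 -0.109; 0 0 0 0 0 -0.109; 0 0 0 0 0 -0.109; 0 0 0 0 0 -0.11; 0 0 0 0 0 0; 0 0 0 0 0 0"

```text
time: 9.47
tcp_pos: [441.3, -218.8, 159.1]
eef_rot: [-0.0, -0.038, 0.999, 0.0]
force: [0.2, 0.5, -1.5]
finger_gap: 25.0
gripper_force: 39.8
```

Call:
jog_arm:
  deltas: "-0.0187 0.0347 0 0 0 0; -0.0187 0.0347 0 0 0 0; -0.0187 0.0347 0 0 0 0; -0.0187 0.0347 0 0 0 0; -0.0187 0.0347 0 0 0 0; -0.0187 0.0347 0 0 0 0; -0.0187 0.0347 0 0 0 0; -0.0187 0.0347 0 0 0 0; -0.0187 0.0347 0 0 0 0; -0.0187 0.0347 0 0 0 0"

```text
time: 10.3
tcp_pos: [600.3, 144.1, 159.0]
eef_rot: [-0.0, -0.038, 0.999, 0.0]
force: [0.9, -0.6, -1.2]
finger_gap: 25.4
gripper_force: 39.9
```

Call:
jog_arm:
  deltas: "0 0 0 0 0 0; 0 0 0 0 0 0; 0 0 0 0 0 0"

```text
time: 10.55
tcp_pos: [599.7, 141.9, 158.9]
eef_rot: [-0.001, -0.039, 0.999, -0.0]
force: [-0.2, -0.1, -1.3]
finger_gap: 25.0
gripper_force: 39.9
```

```bash
python3 - <<'E'
from h import *
o=get_obs();print(o["tcp_pos"],o["eef_rot"],o["finger_gap"],o["gripper_force"])
s=snapshot("wrist");cv2.imwrite("pics/w5.png",s["pixels"][:,:,::-1])
print("to slot",rel(o,[600.4,140.8,104]).round(1))
for z in(120,140,150,157,165):print(z,sinks(s,z,box=(400,800,0,300)))
E
```

```text
[599.72774202 141.85243103 158.9307081 ] [-5.51009188e-04 -3.91921197e-02  9.99231536e-01 -1.06836962e-04] 25.039514726191726 39.905553460121155
to slot [-0.6 -1.1 54.9]
120 [(np.float64(611.4), np.float64(142.4), np.float64(94.5), np.float64(0.74), 4060)]
140 [(np.float64(603.7), np.float64(143.4), np.float64(5.2), np.float64(0.769), 4060)]
150 [(np.float64(600.0), np.float64(141.6), np.float64(4.5), np.float64(0.822), 4060)]
157 [(np.float64(597.3), np.float64(141.4), np.float64(4.5), np.float64(0.867), 4060)]
165 [(np.float64(594.0), np.float64(141.2), np.float64(4.5), np.float64(0.807), 4060)]
```

View pics/w5.png

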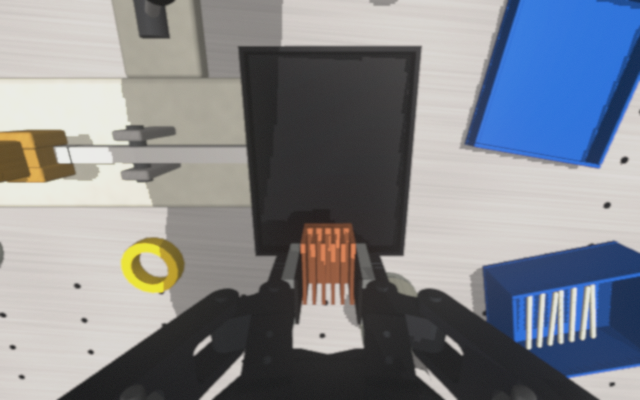

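```bash
python3 - <<'E'
from h import *
s=snapshot("wrist")
c=np.array([ray(s,p,112) for p in((238,46),(420,47),(404,255),(258,255))]);print(c.round(),c.mean(0))
t=np.array([ray(s,p,22) for p in((600,167),(465,146),(508,0))]);print(t.round())
E
```

```text
[[490.  79. 112.]
 [482. 187. 112.]
 [620. 199. 112.]
 [629.  91. 112.]] [555.31099463 139.13421332 112.        ]
[[556. 405.  22.]
 [546. 269.  22.]
 [424. 279.  22.]]
```

Call:
jog_arm:
  deltas: "0 0 0.02 0 0 0; 0 0 0.02 0 0 0; 0 0 0.01 0 0 0; 0 0 0.003 0 0 0; 0 0 0 0 0 0; 0 0 0 0 0 0"

```text
time: 11.15
tcp_pos: [600.5, 141.5, 107.5]
eef_rot: [0.001, -0.04, 0.999, 0.0]
force: [0.2, -0.1, -0.1]
finger_gap: 25.2
gripper_force: 25.5
```

Call:
jog_arm:
  deltas: "0 0 0.002 0 0 0; 0 0 0 0 0 0; 0 0 0 0 0 0"

```text
time: 11.4
tcp_pos: [600.5, 141.9, 105.2]
eef_rot: [0.0, -0.04, 0.999, 0.0]
force: [-0.1, 0.7, 0.3]
finger_gap: 25.0
gripper_force: 46.0
```

Call:
jog_arm:
  deltas: "0 0 0.002 0 0 0; 0 0 0 0 0 0; 0 0 0 0 0 0"

```text
time: 11.65
tcp_pos: [600.1, 142.0, 102.5]
eef_rot: [0.0, -0.04, 0.999, 0.0]
force: [0.1, 0.1, -0.2]
finger_gap: 25.2
gripper_force: 46.2
```

Call:
jog_arm:
  deltas: "0 0 0 0 0 0; 0 0 0 0 0 0; 0 0 0 0 0 0; 0 0 -0.02 0 0 0; 0 0 -0.035 0 0 0; 0 0 -0.03 0 0 0; 0 0 0 0 0 0; 0 0 0 0 0 0"
  gripper: 0.45

```text
time: 12.32
tcp_pos: [601.4, 142.0, 189.9]
eef_rot: [0.002, -0.04, 0.999, 0.0]
force: [-0.3, -0.1, -0.6]
finger_gap: 46.9
gripper_force: 0.0
```

```bash
python3 - <<'E'
from h import *
o=get_obs();print(o["tcp_pos"],o["eef_rot"],o["finger_gap"])
s=snapshot("wrist")
for r in sinks(s,100,box=(400,800,0,300)):print(r)
for n in("top","scene"):
  for r in sinks(snapshot(n)):print(n,r)
print("to B above",rel(o,[445,-307,193]).round(1))
E
```

```text
[601.4497591  141.95297442 189.89415128] [ 2.09985261e-03 -4.01030594e-02  9.99193342e-01  2.99685866e-06] 46.88154409860079
(np.float64(598.5), np.float64(141.2), np.float64(3.5), np.float64(0.914), 1896)
top (np.float64(443.2), np.float64(-375.7), np.float64(25.3), np.float64(0.82), 155)
top (np.float64(447.4), np.float64(-305.7), np.float64(33.3), np.float64(0.812), 145)
scene (np.float64(485.9), np.float64(-458.8), np.float64(44.9), np.float64(0.211), 77)
scene (np.float64(445.4), np.float64(-376.7), np.float64(31.5), np.float64(0.924), 137)
scene (np.float64(450.7), np.float64(-306.0), np.float64(35.9), np.float64(0.879), 129)
to B above [ 191.9 -435.    -3.8]
```

Call:
jog_arm:
  deltas: "0.016 -0.03625 0 0 0 0; 0.016 -0.03625 0 0 0 0; 0.016 -0.03625 0 0 0 0; 0.016 -0.03625 0 0 0 0; 0.016 -0.03625 0 0 0 0; 0.016 -0.03625 0 0 0 0; 0.016 -0.03625 0 0 0 0; 0.016 -0.03625 0 0 0 0; 0.016 -0.03625 0 0 0 0; 0.016 -0.03625 0 0 0 0"

```text
time: 13.3
tcp_pos: [468.1, -233.4, 186.1]
eef_rot: [-0.001, -0.04, 0.999, 0.001]
force: [1.0, -0.2, -0.2]
finger_gap: 46.5
gripper_force: 0.0
```

Call:
jog_arm:
  deltas: "0.016 -0.03625 0 0 0 0; 0.016 -0.03625 0 0 0 0; 0 0 0 0 0 -0.122; 0 0 0 0 0 -0.122; 0 0 0 0 0 -0.122; 0 0 0 0 0 -0.121; 0 0 0 0 0 0; 0 0 0 0 0 0; 0 0 0 0 0 0"

```text
time: 14.05
tcp_pos: [443.3, -306.7, 186.7]
eef_rot: [-0.0, -0.278, 0.961, 0.001]
force: [0.5, -0.2, -0.6]
finger_gap: 47.0
gripper_force: 0.0
```

```bash
cat > near.py <<'E'
from h import *
import sys
o=get_obs();s=snapshot("wrist");q=o["eef_rot"]
print(o["tcp_pos"].round(1),"tool y deg",round(np.degrees(2*np.arctan2(q[2],q[1]))-90,1),o["finger_gap"])
for r in sinks(s):
    if r[3]>.7:print([float(v) for v in r],"rel",rel(o,[r[0],r[1],2.5]).round(1))
E
python3 near.py
```

```text
[ 443.3 -306.7  186.7] tool y deg 122.3 46.99546359517638
[441.8, -377.1, 28.1, 0.933, 927.0] rel [ 38.9 -58.9 184.2]
[444.9, -306.9, 32.2, 0.964, 824.0] rel [ -1.2  -1.2 184.2]
```

Good. Descend and grasp B.

Call:
jog_arm:
  deltas: "-0.001 -0.001 0.036 0 0 0; 0 0 0.036 0 0 0; 0 0 0.036 0 0 0; 0 0 0.036 0 0 0; 0 0 0.025 0 0 0; 0 0 0.012 0 0 0; 0 0 0.003 0 0 0; 0 0 0 0 0 0; 0 0 0 0 0 0"

```text
time: 14.85
tcp_pos: [445.9, -308.3, 5.3]
eef_rot: [0.001, -0.28, 0.96, -0.001]
force: [0.4, 0.1, -0.5]
finger_gap: 46.8
gripper_force: 0.0
```

Call:
jog_arm:
  deltas: "0 0 0 0 0 0; 0 0 0 0 0 0; 0 0 0 0 0 0; 0 0 0 0 0 0; 0 0 0 0 0 0; 0 0 0 0 0 0"
  gripper: 1
  newtons: 45

```text
time: 15.35
tcp_pos: [446.1, -308.6, 5.6]
eef_rot: [0.001, -0.28, 0.96, -0.001]
force: [-0.8, 0.7, 6.2]
finger_gap: 24.4
gripper_force: 45.2
```

Call:
jog_arm:
  deltas: "0 0 -0.02 0 0 0; 0 0 -0.035 0 0 0; 0 0 -0.035 0 0 0.121; 0 0 -0.035 0 0 0.121; 0 0 -0.03 0 0 0.121; 0 0 0 0 0 0.122; 0 0 0 0 0 0; 0 0 0 0 0 0"

```text
time: 16.02
tcp_pos: [445.0, -307.5, 158.7]
eef_rot: [0.0, -0.043, 0.999, -0.0]
force: [-0.1, -1.0, -0.8]
finger_gap: 24.9
gripper_force: 44.4
```

Call:
jog_arm:
  deltas: "-0.012 0.0364 0 0 0 0; -0.012 0.0364 0 0 0 0; -0.012 0.0364 0 0 0 0; -0.012 0.0364 0 0 0 0; -0.012 0.0364 0 0 0 0; -0.012 0.0364 0 0 0 0; -0.012 0.0364 0 0 0 0; -0.012 0.0364 0 0 0 0; -0.012 0.0364 0 0 0 0; -0.012 0.0364 0 0 0 0"

```text
time: 16.85
tcp_pos: [533.9, 67.3, 157.1]
eef_rot: [-0.001, -0.043, 0.999, 0.0]
force: [0.7, -0.4, -0.1]
finger_gap: 24.7
gripper_force: 44.5
```

Call:
jog_arm:
  deltas: "-0.012 0.0364 0 0 0 0; -0.012 0.0364 0 0 0 0; 0 0 0 0 0 0; 0 0 0 0 0 0; 0 0 0 0 0 0"

```text
time: 17.27
tcp_pos: [551.8, 139.6, 157.3]
eef_rot: [-0.001, -0.043, 0.999, -0.0]
force: [0.4, -0.6, -1.0]
finger_gap: 24.5
gripper_force: 44.6
```

```bash
python3 - <<'E'
from h import *
o=get_obs();s=snapshot("wrist")
print(o["tcp_pos"],o["finger_gap"],"to slot",rel(o,[556,138,104]).round(1))
for z in(145,150,155,160,165):print(z,[tuple(map(float,r)) for r in sinks(s,z,box=(520,590,0,300))])
E
```

```text
[551.80411963 139.59270758 157.27964177] 24.538064983917632 to slot [-4.2 -1.9 53.3]
145 [(554.2, 139.6, 4.8, 0.802, 4786.0)]
150 [(552.4, 139.2, 4.8, 0.86, 4786.0)]
155 [(550.1, 139.2, 4.9, 0.92, 4786.0)]
160 [(548.2, 139.1, 5.1, 0.938, 4786.0)]
165 [(546.2, 138.9, 4.9, 0.917, 4786.0)]
```

Call:
jog_arm:
  deltas: "-0.005 -0.001 0.015 0 0 0; 0 0 0.02 0 0 0; 0 0 0.01 0 0 0; 0 0 0.005 0 0 0; 0 0 0.003 0 0 0; 0 0 0 0 0 0; 0 0 0 0 0 0"

```text
time: 17.9
tcp_pos: [558.0, 138.9, 106.3]
eef_rot: [0.0, -0.041, 0.999, 0.0]
force: [0.5, -0.5, -0.0]
finger_gap: 25.0
gripper_force: 44.6
```

Call:
jog_arm:
  deltas: "0 0 0.002 0 0 0; 0 0 0 0 0 0; 0 0 0 0 0 0"

```text
time: 18.15
tcp_pos: [558.3, 139.2, 104.4]
eef_rot: [0.001, -0.041, 0.999, -0.0]
force: [0.1, -0.2, 0.9]
finger_gap: 24.4
gripper_force: 44.9
```

Call:
jog_arm:
  deltas: "0 0 0 0 0 0; 0 0 0 0 0 0; 0 0 0 0 0 0; 0 0 -0.02 0 0 0; 0 0 -0.035 0 0 0; 0 0 -0.03 0 0 0; 0 0 0 0 0 0; 0 0 0 0 0 0"
  gripper: 0.45

```text
time: 18.82
tcp_pos: [558.9, 139.3, 190.5]
eef_rot: [0.002, -0.041, 0.999, 0.0]
force: [1.3, -0.4, -1.7]
finger_gap: 47.0
gripper_force: 0.0
```

```bash
python3 - <<'E'
from h import *
o=get_obs();s=snapshot("wrist")
print(o["tcp_pos"],o["finger_gap"])
for r in sinks(s,100,box=(400,800,0,300)):print([float(v) for v in r])
print("to C above",rel(o,[441.5,-377,190]).round(1))
for n in("top","scene"):
  for r in sinks(snapshot(n)):print(n,r)
E
```

```text
[558.87933691 139.2588726  190.53629125] 47.03787764978425
[558.0, 139.1, 5.6, 0.501, 3433.0]
[445.1, 152.7, 141.0, 0.279, 378.0]
to C above [ 159.4 -504.9    0. ]
top (np.float64(443.5), np.float64(-376.8), np.float64(20.2), np.float64(0.802), 152)
scene (np.float64(445.2), np.float64(-376.6), np.float64(31.5), np.float64(0.922), 136)
```

Call:
jog_arm:
  deltas: "0.0114 -0.0361 0 0 0 0; 0.0114 -0.0361 0 0 0 0; 0.0114 -0.0361 0 0 0 0; 0.0114 -0.0361 0 0 0 0; 0.0114 -0.0361 0 0 0 0; 0.0114 -0.0361 0 0 0 0; 0.0114 -0.0361 0 0 0 0; 0.0114 -0.0361 0 0 0 0; 0.0114 -0.0361 0 0 0 0; 0.0114 -0.0361 0 0 0 0"

```text
time: 19.8
tcp_pos: [472.3, -231.2, 187.0]
eef_rot: [-0.001, -0.041, 0.999, 0.001]
force: [1.0, -0.9, 0.5]
finger_gap: 46.9
gripper_force: 0.0
```

Call:
jog_arm:
  deltas: "0.0114 -0.0361 0 0 0 0; 0.0114 -0.0361 0 0 0 0; 0.0114 -0.0361 0 0 0 0; 0.0114 -0.0361 0 0 0 0; 0 0 0 0 0 -0.1; 0 0 0 0 0 -0.1; 0 0 0 0 0 -0.1; 0 0 0 0 0 -0.09; 0 0 0 0 0 0; 0 0 0 0 0 0"

```text
time: 20.63
tcp_pos: [439.7, -377.1, 187.2]
eef_rot: [-0.0, -0.233, 0.973, 0.001]
force: [0.4, 0.2, 0.1]
finger_gap: 47.0
gripper_force: 0.0
```

```bash
python3 near.py
```

```text
[ 439.7 -377.1  187.2] tool y deg 116.9 46.9893538007666
[441.0, -376.7, 28.1, 0.951, 829.0] rel [ -1.4  -0.6 184.7]
```

Call:
jog_arm:
  deltas: "-0.0012 -0.0006 0.036 0 0 0; 0 0 0.036 0 0 0; 0 0 0.036 0 0 0; 0 0 0.036 0 0 0; 0 0 0.025 0 0 0; 0 0 0.011 0 0 0; 0 0 0.003 0 0 0; 0 0 0 0 0 0; 0 0 0 0 0 0"

```text
time: 21.43
tcp_pos: [442.3, -378.6, 7.4]
eef_rot: [0.001, -0.234, 0.972, -0.001]
force: [-0.5, 0.9, 1.0]
finger_gap: 47.3
gripper_force: 0.0
```

Call:
jog_arm:
  deltas: "0 0 0 0 0 0; 0 0 0 0 0 0; 0 0 0 0 0 0; 0 0 0 0 0 0; 0 0 0 0 0 0; 0 0 0 0 0 0"
  gripper: 1

```text
time: 21.93
tcp_pos: [442.5, -378.9, 7.6]
eef_rot: [0.001, -0.234, 0.972, -0.002]
force: [-0.5, 0.3, 7.2]
finger_gap: 24.4
gripper_force: 45.2
```

Call:
jog_arm:
  deltas: "0 0 -0.02 0 0 0; 0 0 -0.035 0 0 0; 0 0 -0.035 0 0 0.1; 0 0 -0.035 0 0 0.1; 0 0 -0.032 0 0 0.1; 0 0 0 0 0 0.09; 0 0 0 0 0 0; 0 0 0 0 0 0"

```text
time: 22.6
tcp_pos: [441.5, -377.7, 162.6]
eef_rot: [0.0, -0.042, 0.999, -0.0]
force: [-0.6, 0.1, -2.3]
finger_gap: 24.7
gripper_force: 44.4
```

Call:
jog_arm:
  deltas: "-0.008 0.036 0 0 0 0; -0.008 0.036 0 0 0 0; -0.008 0.036 0 0 0 0; -0.008 0.036 0 0 0 0; -0.008 0.036 0 0 0 0; -0.008 0.036 0 0 0 0; -0.008 0.036 0 0 0 0; -0.008 0.036 0 0 0 0; -0.008 0.036 0 0 0 0; -0.008 0.036 0 0 0 0"

```text
time: 23.43
tcp_pos: [490.6, -10.2, 161.0]
eef_rot: [-0.001, -0.043, 0.999, 0.0]
force: [1.3, 0.4, -0.8]
finger_gap: 24.7
gripper_force: 44.5
```

Call:
jog_arm:
  deltas: "-0.008 0.036 0 0 0 0; -0.008 0.036 0 0 0 0; -0.008 0.036 0 0 0 0; -0.008 0.036 0 0 0 0; 0 0 0 0 0 0; 0 0 0 0 0 0; 0 0 0 0 0 0"

```text
time: 24.02
tcp_pos: [510.9, 133.7, 161.3]
eef_rot: [-0.001, -0.042, 0.999, -0.0]
force: [0.3, -1.2, -1.3]
finger_gap: 24.5
gripper_force: 44.6
```

```bash
python3 - <<'E'
from h import *
o=get_obs();s=snapshot("wrist")
print(o["tcp_pos"],o["finger_gap"],"to slot",rel(o,[513,135,105]).round(1))
for z in(155,160,165):print(z,[tuple(map(float,r)) for r in sinks(s,z,box=(480,640,0,300))])
E
```

```text
[510.91753    133.72399118 161.26892996] 24.50656432152752 to slot [-2.3  1.1 56.3]
155 [(510.1, 133.3, 4.8, 0.628, 6658.0)]
160 [(507.7, 133.2, 4.8, 0.663, 6658.0)]
165 [(505.9, 133.0, 3.8, 0.679, 6658.0)]
```

Call:
jog_arm:
  deltas: "-0.001 0.001 0.015 0 0 0; 0 0 0.02 0 0 0; 0 0 0.01 0 0 0; 0 0 0.005 0 0 0; 0 0 0.004 0 0 0; 0 0 0 0 0 0; 0 0 0 0 0 0"

```text
time: 24.65
tcp_pos: [512.9, 134.7, 109.1]
eef_rot: [0.0, -0.041, 0.999, 0.0]
force: [0.4, -0.2, 0.1]
finger_gap: 24.6
gripper_force: 44.6
```

Call:
jog_arm:
  deltas: "0 0 0.002 0 0 0; 0 0 0 0 0 0; 0 0 0 0 0 0"

```text
time: 24.9
tcp_pos: [512.8, 135.0, 106.9]
eef_rot: [0.0, -0.041, 0.999, 0.0]
force: [-0.8, 0.1, 0.3]
finger_gap: 25.0
gripper_force: 44.6
```

Call:
jog_arm:
  deltas: "0 0 0 0 0 0; 0 0 0 0 0 0; 0 0 0 0 0 0; 0 0 -0.02 0 0 0; 0 0 -0.035 0 0 0; 0 0 -0.03 0 0 0; 0 0 0 0 0 0; 0 0 0 0 0 0"
  gripper: 0.45

```text
time: 25.57
tcp_pos: [513.9, 135.0, 193.6]
eef_rot: [0.002, -0.041, 0.999, -0.0]
force: [-0.1, 0.6, 0.2]
finger_gap: 47.0
gripper_force: 0.0
```

```bash
python3 - <<'E'
from h import *
o=get_obs();s=snapshot("wrist");S=snapshot("scene")
print(o["tcp_pos"],o["finger_gap"])
w=cv2.resize(s["pixels"][:,:,::-1],(480,300));c=cv2.resize(S["pixels"][150:275,270:430,::-1],(384,300),interpolation=cv2.INTER_CUBIC)
cv2.imwrite("pics/c6.png",np.vstack([w[:,:480],np.pad(c,((0,0),(0,96),(0,0)))]))
E
```

```text
[513.90626287 135.00442594 193.60283812] 46.951295898853566
```

View pics/c6.png

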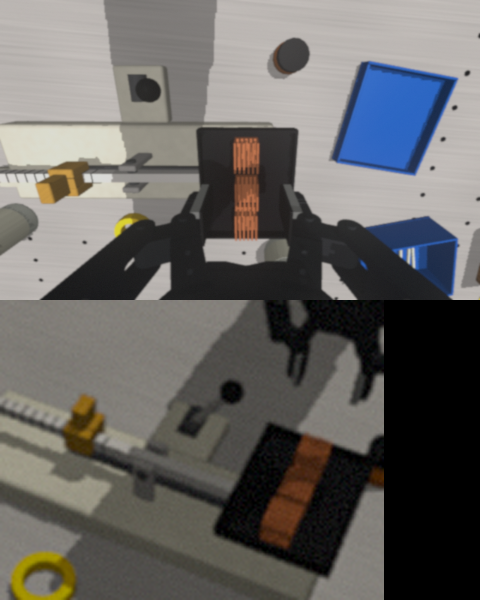

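Call:
jog_arm:
  deltas: "-0.006 -0.0319 0 0 0 0; -0.006 -0.0319 0 0 0 0; -0.006 -0.0319 0 0 0 0; -0.006 -0.0319 0 0 0 0; -0.006 -0.0319 0 0 0 0; -0.006 -0.0319 0 0 0 0; -0.006 -0.0319 0 0 0 0; 0 0 0 0 0 0; 0 0 0 0 0 0; 0 0 0 0 0 0"

```text
time: 26.5
tcp_pos: [572.0, -83.7, 190.2]
eef_rot: [-0.001, -0.041, 0.999, 0.001]
force: [0.7, 0.4, -1.3]
finger_gap: 47.1
gripper_force: 0.0
```

```bash
cat >> h.py <<'E'
def poise(s,o=(568,-11.7),a=.08):
    "fit poise position q (mm) and x offset from brass silhouette"
    m=cv2.inRange(cv2.cvtColor(s["pixels"],cv2.COLOR_RGB2HSV),(12,130,60),(21,255,255))
    c,n=np.cos(a),np.sin(a)
    def mask(p):
        g=np.zeros_like(m)
        for hx,hy,z0,z1 in((18,15,60,98),(13,8,98,124)):
            L=[(x+p[1],y-50-p[0],z) for x in(-hx,hx) for y in(-hy,hy) for z in(z0,z1)]
            X=[(o[0]+c*x-n*y,o[1]+n*x+c*y,z) for x,y,z in L]
            cv2.fillConvexPoly(g,cv2.convexHull(np.round(proj(s,X)*16).astype(np.int32)),255,shift=4)
        return g
    f=lambda p:1-((g:=mask(p))&m).astype(bool).sum()/max(1,(g|m).astype(bool).sum())
    q0=min(range(0,126,5),key=lambda q:f((q,0)))
    r=minimize(f,[q0,0],method="Nelder-Mead",options=dict(initial_simplex=[[q0-4,0],[q0+4,0],[q0,4]]))
    q=r.x[0];y=-50-q;x=r.x[1];return r.x.round(1),round(1-r.fun,3),(o[0]+c*x-n*y,o[1]+n*x+c*y)
E
python3 - <<'E'
from h import *
o=get_obs()
for n in("wrist","top","scene"):
    s=snapshot(n);print(n,p:=poise(s))
    print(rel(o,[*p[2],97]).round(1))
print(o["tcp_pos"])
E
```

```text
wrist (array([23.8,  5.4]), np.float64(0.48), (np.float64(579.2932033992347), np.float64(-84.85545434435211)))
[-7.3 -1.9 93.1]
top (array([-4.,  0.]), np.float64(0.0), (np.float64(571.676075922582), np.float64(-57.55287848992049)))
[-2.  25.9 93.2]
scene (array([26.8,  3.3]), np.float64(0.045), (np.float64(577.4417700565366), np.float64(-87.97701779692949)))
[-5.2 -4.9 93.1]
[572.04427611 -83.67250498 190.15270087]
```

Call:
jog_arm:
  deltas: "-0.003 -0.001 0.03 0 0 0; 0 0 0.03 0 0 0; 0 0 0.02 0 0 0; 0 0 0.008 0 0 0; 0 0 0 0 0 0; 0 0 0 0 0 0; 0 0 0 0 0 0"

```text
time: 27.23
tcp_pos: [576.8, -84.9, 105.4]
eef_rot: [0.001, -0.041, 0.999, -0.0]
force: [-0.1, -0.4, 0.6]
finger_gap: 47.1
gripper_force: 0.0
```

```bash
python3 - <<'E'
from h import *
o=get_obs();s=snapshot("wrist");cv2.imwrite("pics/w7.png",s["pixels"][:,:,::-1])
print(o["tcp_pos"],poise(s))
E
```

```text
[576.83770337 -84.91730627 105.44765692] (array([22.6, -0.8]), np.float64(0.641), (np.float64(572.9928201156436), np.float64(-84.11722183795293)))
```

View pics/w7.png

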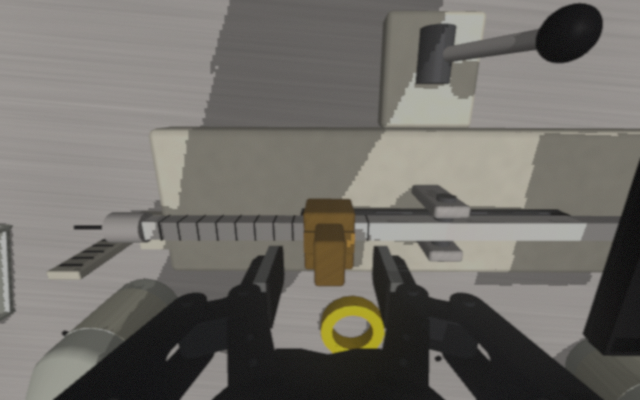

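Call:
jog_arm:
  deltas: "0.003 0 0.005 0 0 0; 0 0 0.003 0 0 0; 0 0 0 0 0 0; 0 0 0 0 0 0"

```text
time: 27.62
tcp_pos: [572.7, -85.1, 95.4]
eef_rot: [-0.0, -0.041, 0.999, 0.0]
force: [0.5, -0.2, 0.5]
finger_gap: 46.9
gripper_force: 0.0
```

Call:
jog_arm:
  deltas: "0 0 0 0 0 0; 0 0 0 0 0 0; 0 0 0 0 0 0; 0 0 0 0 0 0; 0 0 0 0 0 0; 0 0 0 0 0 0"
  gripper: 1
  newtons: 25

```text
time: 28.12
tcp_pos: [572.9, -85.2, 95.6]
eef_rot: [0.0, -0.041, 0.999, -0.0]
force: [-0.4, -0.8, 1.2]
finger_gap: 15.3
gripper_force: 30.0
```

Call:
jog_arm:
  deltas: "0 -0.012 0 0 0 0; 0 -0.012 0 0 0 0; 0 -0.012 0 0 0 0; 0 -0.012 0 0 0 0; 0 -0.012 0 0 0 0; 0 -0.012 0 0 0 0; 0 -0.012 0 0 0 0; 0 0 0 0 0 0; 0 0 0 0 0 0; 0 0 0 0 0 0"

```text
time: 28.95
tcp_pos: [579.6, -169.1, 95.5]
eef_rot: [-0.0, -0.041, 0.999, -0.0]
force: [-2.4, -1.7, 1.3]
finger_gap: 15.4
gripper_force: 29.8
```

Call:
jog_arm:
  deltas: "0 0 0 0 0 0; 0 0 0 0 0 0; 0 0 0 0 0 0; 0 0 -0.02 0 0 0; 0 0 -0.03 0 0 0; 0 0 -0.03 0 0 0; 0 0 0 0 0 0; 0 0 0 0 0 0"
  gripper: 0.4

```text
time: 29.62
tcp_pos: [581.0, -169.1, 177.7]
eef_rot: [0.002, -0.041, 0.999, -0.001]
force: [-0.1, -0.5, -0.7]
finger_gap: 51.5
gripper_force: 0.0
```

```bash
python3 - <<'E'
from h import *
o=get_obs();s=snapshot("wrist")
print(o["tcp_pos"],poise(s))
s=snapshot("top");p=proj(s,[[0,0,0]])
# ball
b,_,_=blobs(s,(0,0,0),(180,255,45),30)
for c,st in b:
    if 270<c[0]<330 and 225<c[1]<270:print("ball",c,st,ray(s,c,90))
E
```

```text
[ 581.03566662 -169.05231725  177.73040063] (array([108.3,   1.8]), np.float64(0.614), (np.float64(582.46223247458), np.float64(-169.34367293404102)))
```

Call:
jog_arm:
  deltas: "0.0157 0.0346 0 0 0 0; 0.0157 0.0346 0 0 0 0; 0.0157 0.0346 0 0 0 0; 0.0157 0.0346 0 0 0 0; 0.0157 0.0346 0 0 0 0; 0.0157 0.0346 0 0 0 0; 0.0157 0.0346 0 0 0 0; 0 0 0 0 0 0; 0 0 0 0 0 0; 0 0 0 0 0 0"
  gripper: 1

```text
time: 30.55
tcp_pos: [450.1, 63.5, 174.6]
eef_rot: [-0.0, -0.041, 0.999, 0.0]
force: [0.2, -0.2, 0.5]
finger_gap: -0.3
gripper_force: 0.0
```

Call:
jog_arm:
  deltas: "0 0 0.035 0 0 0; 0 0 0.035 0 0 0; 0 0 0.03 0 0 0; 0 0 0.012 0 0 0; 0 0 0 0 0 0; 0 0 0 0 0 0; 0 0 0 0 0 0"

```text
time: 31.13
tcp_pos: [451.7, 63.0, 65.4]
eef_rot: [0.001, -0.041, 0.999, -0.0]
force: [0.4, -0.6, -0.6]
finger_gap: -0.1
gripper_force: 0.0
```

```bash
python3 - <<'E'
from h import *
o=get_obs();s=snapshot("wrist");cv2.imwrite("pics/w8.png",s["pixels"][:,:,::-1])
print(o["tcp_pos"],o["finger_gap"],rel(o,[454.7,24.6,66]))
print(proj(s,[[454.7,24.6,90]]))
b,_,_=blobs(s,(0,0,0),(180,255,40),200)
for c,st in b:print(c.round(),st)
E
```

```text
[451.66965652  62.95099391  65.36948476] -0.08807688292539972 [  0.10150307 -38.47067961  -0.61300276]
[[248.72575236 279.09049501]]
[535. 170.] [ 495  140   78   64 3480]
[328. 349.] [   68   245   525   155 40037]
```

View pics/w8.png

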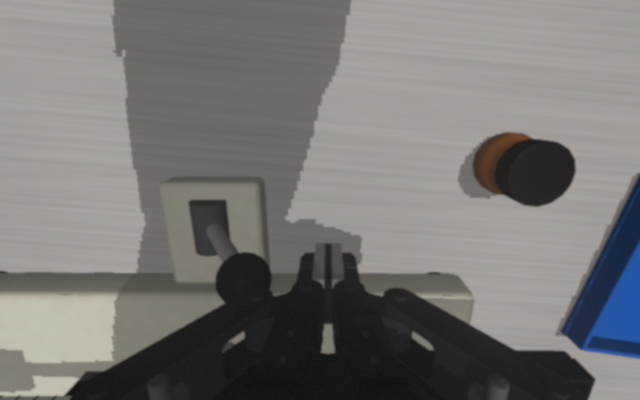

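Call:
jog_arm:
  deltas: "0 -0.009 0 0 0 0; 0 -0.009 0 0 0 0; 0 -0.009 0 0 0 0; 0 -0.009 0 0 0 0; 0 -0.009 0 0 0 0; 0 -0.009 0 0 0 0; 0 -0.009 0 0 0 0; 0 -0.009 0 0 0 0; 0 -0.009 0 0 0 0; 0 0 0 0 0 0"

```text
time: 32.02
tcp_pos: [457.8, -18.8, 64.4]
eef_rot: [0.001, -0.041, 0.999, -0.0]
force: [0.3, 0.9, -0.4]
finger_gap: -0.1
gripper_force: 0.0
```

Call:
jog_arm:
  deltas: "0 -0.006 0 0 0 0; 0 -0.005 0 0 0 0; 0 -0.005 0 0 0 0; 0 0 0 0 0 0; 0 0 0 0 0 0"

```text
time: 32.43
tcp_pos: [457.8, -33.0, 63.2]
eef_rot: [-0.001, -0.041, 0.999, 0.001]
force: [-0.6, 3.3, -2.0]
finger_gap: 0.0
gripper_force: 1.7
```

```bash
cat > lev.py <<'E'
from h import *
o=get_obs();print(o["tcp_pos"].round(1),o["force"].round(1))
T=snapshot("top")
def L(l,a=.08):
    c,n=np.cos(a),np.sin(a);return [(568+c*l[0]-n*l[1],-11.7+n*l[0]+c*l[1],l[2])]
for n,s in(("wrist",snapshot("wrist")),("scene",snapshot("scene"))):
    m=cv2.cvtColor(s["pixels"],cv2.COLOR_RGB2GRAY)<45
    sc=[]
    for th in np.arange(-.7,.75,.05):
        p=proj(s,L((-110,80*np.sin(th),24+80*np.cos(th))))[0]
        r=proj(s,np.array(L((-110,80*np.sin(th),24+80*np.cos(th))))+[[0,0,13]])[0];rr=max(3,np.linalg.norm(r-p))
        g=np.zeros(m.shape,np.uint8);cv2.circle(g,tuple(np.round(p).astype(int)),int(rr*.9),1,-1)
        h=np.zeros(m.shape,np.uint8);cv2.circle(h,tuple(np.round(p).astype(int)),int(rr*1.7)+1,1,-1);h-=g
        if g.sum():sc.append((m[g>0].mean()-m[h>0].mean(),round(.6-th,2)))
    print(n,[(round(a,2),b) for a,b in sorted(sc)[::-1][:3]])
# tail tip of the beam: local (0,-180..): print beam tilt from scene via poise z fit
E
python3 lev.py
```

```text
[457.8 -33.   63.2] [-0.6  3.3 -2. ]
wrist [(np.float64(0.34), np.float64(1.2)), (np.float64(0.26), np.float64(0.35)), (np.float64(0.25), np.float64(0.65))]
scene [(np.float64(0.43), np.float64(1.2)), (np.float64(0.4), np.float64(1.25)), (np.float64(0.33), np.float64(1.15))]
```

Call:
jog_arm:
  deltas: "0 -0.003 0 0 0 0; 0 -0.003 0 0 0 0; 0 0 0 0 0 0; 0 0 0 0 0 0; 0 0 0 0 0 0; 0 0 0 0 0 0"

```text
time: 33.08
tcp_pos: [458.2, -37.8, 63.0]
eef_rot: [-0.0, -0.042, 0.999, 0.001]
force: [-0.9, 8.6, -3.6]
finger_gap: -0.1
gripper_force: 4.6
```

Call:
jog_arm:
  deltas: "0 0.003 0 0 0 0; 0 0 0 0 0 0; 0 0 0 0 0 0; 0 0 0 0 0 0; 0 0 0 0 0 0; 0 0 0 0 0 0; 0 0 0 0 0 0; 0 0 0 0 0 0; 0 0 0 0 0 0; 0 0 0 0 0 0"

```text
time: 33.92
tcp_pos: [458.6, -36.2, 63.5]
eef_rot: [0.0, -0.041, 0.999, 0.0]
force: [0.1, -0.3, -0.6]
finger_gap: 0.0
gripper_force: 0.0
```

Call:
jog_arm:
  deltas: "0 0 0 0 0 0; 0 0 0 0 0 0; 0 0 0 0 0 0; 0 0 0 0 0 0; 0 0 0 0 0 0; 0 0 0 0 0 0; 0 0 0 0 0 0; 0 0 0 0 0 0; 0 0 0 0 0 0; 0 0 0 0 0 0"

```text
time: 34.75
tcp_pos: [458.5, -36.1, 63.5]
eef_rot: [0.0, -0.041, 0.999, 0.0]
force: [-0.9, 0.6, 0.6]
finger_gap: -0.1
gripper_force: 0.0
```

Call:
jog_arm:
  deltas: "0 0 0 0 0 0; 0 0 0 0 0 0; 0 0 0 0 0 0; 0 0 0 0 0 0; 0 0 0 0 0 0; 0 0 0 0 0 0; 0 0 0 0 0 0; 0 0 0 0 0 0; 0 0 0 0 0 0; 0 0 0 0 0 0"

```text
time: 35.58
tcp_pos: [458.6, -36.1, 63.5]
eef_rot: [0.0, -0.041, 0.999, 0.0]
force: [-0.8, -0.5, 0.2]
finger_gap: 0.0
gripper_force: 0.0
```

```bash
cat > tilt.py <<'E'
from h import *
ref=cv2.imread("pics/c6.png")[300:600,:384];S=snapshot("scene")
cur=cv2.resize(S["pixels"][150:275,270:430,::-1],(384,300),interpolation=cv2.INTER_CUBIC)
cv2.imwrite("pics/cur.png",cur)
def cm(i):
    m=cv2.inRange(cv2.cvtColor(i,cv2.COLOR_BGR2HSV),(2,70,40),(14,230,230));m[:, :200]=0;m[:,340:]=0;M=cv2.moments(m,True);return np.array([M["m10"],M["m01"]])/M["m00"],M["m00"]
a,b=cm(ref),cm(cur);print(a,b,"shift px",(b[0]-a[0])/2.4)
# template match of patch around copper
t=ref[120:260,250:340];r=cv2.matchTemplate(cur,t,cv2.TM_CCOEFF_NORMED);_,v,_,l=cv2.minMaxLoc(r);print("tm",np.array(l)-[250,120],v)
X=np.array([[556,138,100.]]);d=(proj(S,X-[[0,0,6]])-proj(S,X));print("px for +0.04 rad",d)
E
python3 tilt.py; python3 lev.py
```

```text
(array([294.83829896, 191.04914693]), 3927.0) (array([294.55246146, 192.12705122]), 4022.0) shift px [-0.11909896  0.44912679]
tm [0 1] 0.9515615701675415
px for +0.04 rad [[-0.34930743  1.65458675]]
[458.6 -36.1  63.5] [-0.8  0.2  0.6]
wrist [(np.float64(0.36), np.float64(1.3)), (np.float64(0.29), np.float64(1.25)), (np.float64(0.27), np.float64(0.7))]
scene [(np.float64(0.39), np.float64(1.25)), (np.float64(0.38), np.float64(1.3)), (np.float64(0.3), np.float64(1.2))]
```

Call:
jog_arm:
  deltas: "0 0.004 0 0 0 0; 0 0.004 -0.02 0 0 0; 0 0 -0.035 0 0 0; 0 0 -0.02 0 0 0; 0 -0.03 0 0 0 0; 0 -0.03 0 0 0 0; 0 -0.017 0 0 0 0; 0 0 0 0 0 0; 0 0 0 0 0 0; 0 0 0 0 0 0"

```text
time: 36.62
tcp_pos: [464.0, -104.2, 138.3]
eef_rot: [-0.0, -0.041, 0.999, 0.0]
force: [-0.0, -0.6, 0.1]
finger_gap: 0.0
gripper_force: 0.0
```

```bash
python3 tilt.py; python3 lev.py
```

```text
(array([294.83829896, 191.04914693]), 3927.0) (array([294.62060364, 192.0611125 ]), 4009.0) shift px [-0.09070638  0.42165232]
tm [0 1] 0.9515263438224792
px for +0.04 rad [[-0.34930743  1.65458675]]
[ 464.1 -104.   138.4] [-0.   0.7 -0.2]
wrist [(np.float64(0.39), np.float64(1.3)), (np.float64(0.3), np.float64(1.25)), (np.float64(0.22), np.float64(1.1))]
scene [(np.float64(0.68), np.float64(1.25)), (np.float64(0.68), np.float64(1.2)), (np.float64(0.68), np.float64(1.15))]
```

Call:
jog_arm:
  deltas: "0 0 0.03 0 0 0; 0 0 0.03 0 0 0; 0 0 0.014 0 0 0; 0 0 0 0 0 0; 0 0 0 0 0 0"

```text
time: 37.23
tcp_pos: [463.8, -104.2, 64.3]
eef_rot: [-0.001, -0.041, 0.999, 0.0]
force: [0.0, 0.1, -0.0]
finger_gap: 0.0
gripper_force: 0.0
```

Call:
jog_arm:
  deltas: "0 0.01 0 0 0 0; 0 0.01 0 0 0 0; 0 0.01 0 0 0 0; 0 0.01 0 0 0 0; 0 0.01 0 0 0 0; 0 0.01 0 0 0 0; 0 0.01 0 0 0 0; 0 0.01 0 0 0 0; 0 0.01 0 0 0 0; 0 0 0 0 0 0"

```text
time: 38.07
tcp_pos: [457.9, -14.0, 66.3]
eef_rot: [0.002, -0.042, 0.999, -0.001]
force: [0.5, -0.7, 0.2]
finger_gap: 0.0
gripper_force: 0.0
```

Call:
jog_arm:
  deltas: "0 0.004 0 0 0 0; 0 0.004 0 0 0 0; 0 0.003 0 0 0 0; 0 0.002 0 0 0 0; 0 0 0 0 0 0; 0 0 0 0 0 0"

```text
time: 38.57
tcp_pos: [456.0, -2.8, 65.0]
eef_rot: [0.0, -0.041, 0.999, -0.001]
force: [0.3, -5.4, -3.8]
finger_gap: 0.2
gripper_force: 2.7
```

```bash
python3 lev.py
```

```text
[456.   -2.8  65. ] [ 0.3 -5.4 -3.8]
wrist [(np.float64(0.37), np.float64(-0.1)), (np.float64(0.29), np.float64(0.5)), (np.float64(0.29), np.float64(-0.05))]
scene [(np.float64(0.5), np.float64(-0.05)), (np.float64(0.47), np.float64(-0.0)), (np.float64(0.37), np.float64(-0.1))]
```

Call:
jog_arm:
  deltas: "0 0.003 0 0 0 0; 0 0.002 0 0 0 0; 0 0 0 0 0 0; 0 -0.005 0 0 0 0; 0 -0.006 0 0 0 0; 0 0 -0.02 0 0 0; 0 0 -0.035 0 0 0; 0 0 -0.035 0 0 0; 0 0 -0.02 0 0 0; 0 0 0 0 0 0"

```text
time: 39.55
tcp_pos: [458.5, -8.8, 179.9]
eef_rot: [0.004, -0.041, 0.999, -0.001]
force: [-0.2, -0.1, 0.5]
finger_gap: 0.0
gripper_force: 0.0
```

Call:
jog_arm:
  deltas: "-0.0185 -0.0282 0 0 0 0; -0.0185 -0.0282 0 0 0 0; -0.0185 -0.0282 0 0 0 0; -0.0185 -0.0282 0 0 0 0; -0.0185 -0.0282 0 0 0 0; -0.0185 -0.0282 0 0 0 0; 0 0 0 0 0 0; 0 0 0 0 0 0; 0 0 0 0 0 0"
  gripper: 0.4

```text
time: 40.3
tcp_pos: [580.3, -167.3, 174.0]
eef_rot: [-0.0, -0.041, 0.999, 0.001]
force: [-0.6, 0.0, -0.0]
finger_gap: 51.5
gripper_force: 0.0
```

```bash
python3 lev.py; python3 - <<'E'
from h import *
o=get_obs();print(rel(o,[579.8,-169,96]).round(1),o["finger_gap"],poise(snapshot("wrist")))
E
```

```text
[ 580.3 -167.3  174. ] [-0.6  0.  -0. ]
wrist [(np.float64(0.73), np.float64(-0.0)), (np.float64(0.73), np.float64(-0.05)), (np.float64(0.72), np.float64(0.05))]
scene [(np.float64(0.73), np.float64(-0.0)), (np.float64(0.73), np.float64(-0.05)), (np.float64(0.6), np.float64(0.05))]
[ 0.9 -2.1 79.1] 51.227526134135644 (array([108.4,   1.2]), np.float64(0.62), (np.float64(581.8409755866293), np.float64(-169.49911376850778)))
```

Lever is at 0. Fetch the poise and return it to zero.

Call:
jog_arm:
  deltas: "0 -0.002 0.03 0 0 0; 0 0 0.03 0 0 0; 0 0 0.015 0 0 0; 0 0 0.003 0 0 0; 0 0 0 0 0 0; 0 0 0 0 0 0; 0 0 0 0 0 0"

```text
time: 41.08
tcp_pos: [581.9, -170.0, 98.6]
eef_rot: [0.001, -0.041, 0.999, -0.001]
force: [0.4, 0.1, 0.7]
finger_gap: 50.9
gripper_force: 0.0
```

Call:
jog_arm:
  deltas: "0 0 0 0 0 0; 0 0 0 0 0 0; 0 0 0 0 0 0; 0 0 0 0 0 0; 0 0 0 0 0 0; 0 0 0 0 0 0"
  gripper: 1

```text
time: 41.58
tcp_pos: [581.3, -170.0, 96.8]
eef_rot: [0.0, -0.041, 0.999, -0.0]
force: [2.3, 0.0, 1.1]
finger_gap: 15.3
gripper_force: 29.1
```

Call:
jog_arm:
  deltas: "0 0.012 0 0 0 0; 0 0.012 0 0 0 0; 0 0.012 0 0 0 0; 0 0.012 0 0 0 0; 0 0.012 0 0 0 0; 0 0.012 0 0 0 0; 0 0.012 0 0 0 0; 0 0.012 0 0 0 0; 0 0.006 0 0 0 0; 0 0 0 0 0 0"

```text
time: 42.42
tcp_pos: [573.0, -65.6, 97.0]
eef_rot: [0.001, -0.042, 0.999, 0.0]
force: [5.9, 2.0, 1.8]
finger_gap: 15.0
gripper_force: 29.3
```

Call:
jog_arm:
  deltas: "0 0.003 0 0 0 0; 0 0.002 0 0 0 0; 0 0 0 0 0 0; 0 0 0 0 0 0"

```text
time: 42.75
tcp_pos: [572.8, -61.8, 97.0]
eef_rot: [0.001, -0.042, 0.999, 0.0]
force: [7.4, 1.5, 2.2]
finger_gap: 15.4
gripper_force: 29.4
```

Call:
jog_arm:
  deltas: "-0.002 0.002 0 0 0 0; 0 0.001 0 0 0 0; 0 0 0 0 0 0; 0 0 0 0 0 0"

```text
time: 43.08
tcp_pos: [572.7, -59.7, 96.9]
eef_rot: [-0.001, -0.041, 0.999, -0.001]
force: [-4.4, -4.6, 8.6]
finger_gap: 15.2
gripper_force: 30.1
```

Call:
jog_arm:
  deltas: "0 0.002 0 0 0 0; 0 0.001 0 0 0 0; 0 0 0 0 0 0; 0 0 0 0 0 0"

```text
time: 43.42
tcp_pos: [572.7, -59.4, 97.2]
eef_rot: [-0.001, -0.04, 0.999, -0.003]
force: [-5.8, -15.7, 6.6]
finger_gap: 15.0
gripper_force: 29.9
```

Call:
jog_arm:
  deltas: "0.001 -0.003 0 0 0 0; 0 0 0 0 0 0; 0 0 0 0 0 0"

```text
time: 43.67
tcp_pos: [572.7, -59.7, 96.9]
eef_rot: [-0.0, -0.041, 0.999, -0.0]
force: [-1.1, -2.7, 6.6]
finger_gap: 15.3
gripper_force: 29.8
```

Call:
jog_arm:
  deltas: "0 0 0 0 0 0; 0 0 0 0 0 0; 0 0 0 0 0 0; 0 0 -0.02 0 0 0; 0 0 -0.035 0 0 0; 0 0 -0.03 0 0 0; 0 0 0 0 0 0"
  gripper: 0.45

```text
time: 44.25
tcp_pos: [575.1, -60.4, 187.7]
eef_rot: [0.003, -0.041, 0.999, -0.001]
force: [1.2, -0.3, -0.1]
finger_gap: 46.8
gripper_force: 0.0
```

Call:
jog_arm:
  deltas: "0.0073 0.0332 0 0 0 0; 0.0073 0.0332 0 0 0 0; 0.0073 0.0332 0 0 0 0; 0.0073 0.0332 0 0 0 0; 0.0073 0.0332 0 0 0 0; 0.0073 0.0332 0 0 0 0; 0 0 0 0 0 0; 0 0 0 0 0 0; 0 0 0 0 0 0"

```text
time: 45.0
tcp_pos: [512.7, 134.9, 181.1]
eef_rot: [-0.0, -0.041, 0.999, -0.0]
force: [-0.1, -0.8, 0.8]
finger_gap: 46.8
gripper_force: 0.0
```

```bash
python3 lev.py; python3 - <<'E'
from h import *
o=get_obs();print(rel(o,[512.8,135,104]).round(1),o["finger_gap"]);s=snapshot("wrist");print(poise(s))
for r in sinks(s,100,box=(400,800,0,300)):print([float(v) for v in r])
for n in("top","scene"):
  for r in sinks(snapshot(n),box=(300,700,-450,450)):print(n,r)
E
python3 tilt.py
```

```text
[512.7 134.9 181.1] [-0.1 -0.8  0.8]
wrist [(np.float64(0.29), np.float64(-0.1)), (np.float64(0.27), np.float64(0.05)), (np.float64(0.24), np.float64(0.1))]
scene [(np.float64(0.63), np.float64(-0.0)), (np.float64(0.63), np.float64(-0.05)), (np.float64(0.55), np.float64(0.05))]
[ 0.2  1.1 77.3] 47.24862166392722
(array([ 0.1, -0.4]), np.float64(0.512), (np.float64(571.6237558149661), np.float64(-61.635546895438914)))
[511.9, 134.9, 5.2, 0.347, 5356.0]
[423.5, 144.4, 116.6, 0.215, 250.0]
top (np.float64(507.4), np.float64(155.3), np.float64(78.4), np.float64(0.48), 75)
scene (np.float64(515.3), np.float64(119.1), np.float64(163.6), np.float64(0.311), 734)
scene (np.float64(409.4), np.float64(190.7), np.float64(176.2), np.float64(0.513), 102)
(array([294.83829896, 191.04914693]), 3927.0) (array([294.79760997, 191.15560641]), 3933.0) shift px [-0.01695375  0.04435811]
tm [0 0] 0.9884968400001526
px for +0.04 rad [[-0.34930743  1.65458675]]
```

Call:
jog_arm:
  deltas: "0 0.001 0.03 0 0 0; 0 0 0.025 0 0 0; 0 0 0.015 0 0 0; 0 0 0.006 0 0 0; 0 0 0 0 0 0; 0 0 0 0 0 0; 0 0 0 0 0 0"

```text
time: 45.93
tcp_pos: [513.7, 135.8, 107.0]
eef_rot: [0.001, -0.041, 0.999, 0.0]
force: [0.7, 0.7, 0.0]
finger_gap: 47.1
gripper_force: 0.0
```

Call:
jog_arm:
  deltas: "0 0 0 0 0 0; 0 0 0 0 0 0; 0 0 0 0 0 0; 0 0 0 0 0 0; 0 0 0 0 0 0; 0 0 0 0 0 0"
  gripper: 1
  newtons: 45

```text
time: 46.43
tcp_pos: [513.5, 135.9, 106.3]
eef_rot: [0.001, -0.041, 0.999, 0.0]
force: [0.8, -0.3, 5.7]
finger_gap: 24.8
gripper_force: 49.0
```

Call:
jog_arm:
  deltas: "0 0 -0.015 0 0 0; 0 0 -0.02 0 0 0; 0 0 -0.02 0 0 0; 0 0 0 0 0 0; 0.0103 0.036 0 0 0 0; 0.0103 0.036 0 0 0 0; 0.0103 0.036 0 0 0 0; 0.0103 0.036 0 0 0 0; 0.0103 0.036 0 0 0 0; 0.0103 0.036 0 0 0 0"

```text
time: 47.27
tcp_pos: [432.2, 347.5, 159.7]
eef_rot: [-0.0, -0.041, 0.999, -0.0]
force: [0.3, -0.3, 0.5]
finger_gap: 24.4
gripper_force: 48.3
```

Call:
jog_arm:
  deltas: "0 0 0 0 0 0; 0 0 0 0 0 0; 0 0 0 0 0 0"

```text
time: 47.52
tcp_pos: [433.2, 345.8, 159.8]
eef_rot: [-0.0, -0.041, 0.999, -0.0]
force: [0.5, 0.1, -0.4]
finger_gap: 24.4
gripper_force: 48.3
```

Call:
jog_arm:
  deltas: "0 0 0.035 0 0 0; 0 0 0.035 0 0 0; 0 0 0.035 0 0 0; 0 0 0.025 0 0 0; 0 0 0.014 0 0 0; 0 0 0.004 0 0 0; 0 0 0 0 0 0; 0 0 0 0 0 0; 0 0 0 0 0 0"

```text
time: 48.27
tcp_pos: [434.2, 345.1, 12.5]
eef_rot: [0.0, -0.04, 0.999, -0.0]
force: [0.8, -0.1, -0.4]
finger_gap: 24.2
gripper_force: 50.2
```

Call:
jog_arm:
  deltas: "0 0 0.002 0 0 0; 0 0 0.001 0 0 0; 0 0 0 0 0 0; 0 0 0 0 0 0"

```text
time: 48.6
tcp_pos: [434.5, 345.7, 11.0]
eef_rot: [0.001, -0.041, 0.999, -0.0]
force: [-3.4, -4.3, 11.4]
finger_gap: 24.4
gripper_force: 51.7
```

Call:
jog_arm:
  deltas: "0 0 0 0 0 0; 0 0 0 0 0 0; 0 0 0 0 0 0; 0 0 -0.02 0 0 0; 0 0 -0.035 0 0 0; 0 0 -0.035 0 0 0; 0 0 -0.035 0 0 0; 0 0 -0.035 0 0 0; 0 0 0 0 0 0; 0 0 0 0 0 0"
  gripper: 0.45

```text
time: 49.43
tcp_pos: [434.9, 346.7, 171.8]
eef_rot: [0.002, -0.041, 0.999, 0.001]
force: [0.2, -0.9, 0.6]
finger_gap: 46.7
gripper_force: 0.0
```

```bash
cat > pt.py <<'E'
from h import *
import sys
o=get_obs();s=snapshot("wrist");print(o["tcp_pos"].round(1),o["finger_gap"])
for r in sinks(s,4,box=(390,560,270,420)):print("tray",[float(v) for v in r])
for r in sinks(snapshot("top"),4,box=(390,560,270,420)):print("tray top",[float(v) for v in r])
print("to",rel(o,[float(v) for v in sys.argv[1:4]]).round(1))
E
python3 pt.py 558.3 139.2 170;python3 tilt.py
```

```text
[434.9 346.7 171.8] 46.703041963066596
tray [433.8, 345.1, 5.3, 0.756, 733.0]
tray top [432.7, 344.8, 179.4, 0.71, 139.0]
to [-106.  -217.     1.9]
(array([294.83829896, 191.04914693]), 3927.0) (array([287.86341292, 205.82373596]), 2848.0) shift px [-2.90620251  6.15607876]
tm [1 0] 0.8129346370697021
px for +0.04 rad [[-0.34930743  1.65458675]]
```

C is in the tray. Now B.

Call:
jog_arm:
  deltas: "-0.0178 -0.0362 0 0 0 0; -0.0178 -0.0362 0 0 0 0; -0.0178 -0.0362 0 0 0 0; -0.0178 -0.0362 0 0 0 0; -0.0178 -0.0362 0 0 0 0; -0.0178 -0.0362 0 0 0 0; 0 0 0 0 0 0; 0 0 0 0 0 0; 0 0 0 0 0 0"

```text
time: 50.33
tcp_pos: [556.9, 138.4, 168.0]
eef_rot: [-0.001, -0.041, 0.999, 0.0]
force: [-0.3, 0.2, 0.3]
finger_gap: 46.7
gripper_force: 0.0
```

```bash
python3 - <<'E'
from h import *
o=get_obs();print(o["tcp_pos"],rel(o,[558.3,139.2,104.5]).round(1))
S=snapshot("scene")
for r in sinks(S,100,box=(480,640,50,220)):print([float(v) for v in r])
for r in sinks(snapshot("wrist"),100,box=(480,640,50,220)):print([float(v) for v in r])
E
```

```text
[556.90030525 138.39779277 168.03765083] [-1.6  0.7 63.5]
[591.7, 140.2, 177.0, 0.549, 518.0]
[491.5, 200.6, 8.5, 0.412, 99.0]
[558.3, 138.7, 5.0, 0.508, 4097.0]
```

Call:
jog_arm:
  deltas: "-0.001 0.001 0.025 0 0 0; 0 0 0.02 0 0 0; 0 0 0.012 0 0 0; 0 0 0.006 0 0 0; 0 0 0 0 0 0; 0 0 0 0 0 0; 0 0 0 0 0 0"

```text
time: 51.02
tcp_pos: [559.3, 139.7, 107.8]
eef_rot: [0.001, -0.041, 0.999, 0.0]
force: [0.5, -0.0, -0.6]
finger_gap: 47.2
gripper_force: 0.0
```

Call:
jog_arm:
  deltas: "0 0 0 0 0 0; 0 0 0 0 0 0; 0 0 0 0 0 0; 0 0 0 0 0 0; 0 0 0 0 0 0; 0 0 0 0 0 0"
  gripper: 1

```text
time: 51.52
tcp_pos: [559.3, 139.5, 107.2]
eef_rot: [0.001, -0.041, 0.999, 0.0]
force: [2.1, 0.3, 4.2]
finger_gap: 24.8
gripper_force: 48.7
```

Call:
jog_arm:
  deltas: "0 0 -0.015 0 0 0; 0 0 -0.02 0 0 0; 0 0 -0.02 0 0 0; 0 0 0 0 0 0; 0.0108 0.0349 0 0 0 0; 0.0108 0.0349 0 0 0 0; 0.0108 0.0349 0 0 0 0; 0.0108 0.0349 0 0 0 0; 0.0108 0.0349 0 0 0 0; 0.0108 0.0349 0 0 0 0"

```text
time: 52.35
tcp_pos: [475.6, 344.1, 160.5]
eef_rot: [-0.001, -0.041, 0.999, -0.0]
force: [0.1, 0.2, -1.0]
finger_gap: 24.6
gripper_force: 48.1
```

Call:
jog_arm:
  deltas: "0 0 0 0 0 0; 0 0 0 0 0 0; 0 0 0 0 0 0"

```text
time: 52.6
tcp_pos: [476.6, 342.5, 160.7]
eef_rot: [-0.0, -0.041, 0.999, -0.0]
force: [-0.1, 0.1, -1.1]
finger_gap: 24.2
gripper_force: 48.1
```

Call:
jog_arm:
  deltas: "0 0 0.035 0 0 0; 0 0 0.035 0 0 0; 0 0 0.035 0 0 0; 0 0 0.025 0 0 0; 0 0 0.014 0 0 0; 0 0 0.004 0 0 0; 0 0 0 0 0 0; 0 0 0.001 0 0 0; 0 0 0 0 0 0; 0 0 0 0 0 0"

```text
time: 53.43
tcp_pos: [477.3, 342.2, 12.5]
eef_rot: [0.0, -0.041, 0.999, -0.0]
force: [0.3, 0.7, -0.7]
finger_gap: 24.3
gripper_force: 50.2
```

Call:
jog_arm:
  deltas: "0 0 0 0 0 0; 0 0 0 0 0 0; 0 0 0 0 0 0; 0 0 -0.02 0 0 0; 0 0 -0.035 0 0 0; 0 0 -0.035 0 0 0; 0 0 -0.035 0 0 0; 0 0 -0.035 0 0 0; 0 0 0 0 0 0; 0 0 0 0 0 0"
  gripper: 0.45

```text
time: 54.27
tcp_pos: [478.4, 343.6, 175.3]
eef_rot: [0.002, -0.041, 0.999, 0.001]
force: [0.1, 0.3, -0.1]
finger_gap: 47.0
gripper_force: 0.0
```

Call:
jog_arm:
  deltas: "-0.0178 -0.035 0 0 0 0; -0.0178 -0.035 0 0 0 0; -0.0178 -0.035 0 0 0 0; -0.0178 -0.035 0 0 0 0; -0.0178 -0.035 0 0 0 0; -0.0178 -0.035 0 0 0 0; 0 0 0 0 0 0; 0 0 0 0 0 0; 0 0 0 0 0 0"

```text
time: 55.02
tcp_pos: [599.9, 142.4, 171.2]
eef_rot: [-0.001, -0.041, 0.999, 0.0]
force: [-0.4, -0.2, -0.1]
finger_gap: 46.7
gripper_force: 0.0
```

```bash
python3 pt.py 600.1 142 104; python3 - <<'E'
from h import *
for n in("scene","wrist"):
  for r in sinks(snapshot(n),100,box=(480,640,50,220)):print(n,[float(v) for v in r])
E
```

```text
[599.9 142.4 171.2] 46.70509472457035
tray [477.9, 340.9, 7.4, 0.866, 1610.0]
to [-0.3 -0.5 67.2]
scene [602.1, 141.4, 0.7, 0.904, 307.0]
scene [492.7, 200.6, 8.5, 0.429, 101.0]
wrist [598.5, 141.4, 5.6, 0.919, 2200.0]
```

Call:
jog_arm:
  deltas: "0 -0.0005 0.025 0 0 0; 0 0 0.022 0 0 0; 0 0 0.014 0 0 0; 0 0 0.006 0 0 0; 0 0 0 0 0 0; 0 0 0 0 0 0; 0 0 0 0 0 0"

```text
time: 55.8
tcp_pos: [601.3, 142.1, 107.0]
eef_rot: [0.001, -0.041, 0.999, 0.0]
force: [-0.1, -0.1, -0.0]
finger_gap: 46.9
gripper_force: 0.0
```

Call:
jog_arm:
  deltas: "0 0 0 0 0 0; 0 0 0 0 0 0; 0 0 0 0 0 0; 0 0 0 0 0 0; 0 0 0 0 0 0; 0 0 0 0 0 0"
  gripper: 1

```text
time: 56.3
tcp_pos: [601.3, 141.9, 106.3]
eef_rot: [0.001, -0.041, 0.999, 0.0]
force: [0.8, 0.6, 6.3]
finger_gap: 24.1
gripper_force: 49.1
```

Call:
jog_arm:
  deltas: "0 0 -0.015 0 0 0; 0 0 -0.02 0 0 0; 0 0 -0.02 0 0 0; 0 0 0 0 0 0; 0.0105 0.0338 0 0 0 0; 0.0105 0.0338 0 0 0 0; 0.0105 0.0338 0 0 0 0; 0.0105 0.0338 0 0 0 0; 0.0105 0.0338 0 0 0 0; 0.0105 0.0338 0 0 0 0"

```text
time: 57.13
tcp_pos: [519.9, 340.0, 159.4]
eef_rot: [-0.001, -0.041, 0.999, -0.0]
force: [1.6, 0.1, -0.5]
finger_gap: 24.7
gripper_force: 48.4
```

Call:
jog_arm:
  deltas: "0 0 0 0 0 0; 0 0 0 0 0 0; 0 0 0 0 0 0"

```text
time: 57.38
tcp_pos: [520.9, 338.5, 159.6]
eef_rot: [-0.001, -0.041, 0.999, -0.0]
force: [0.2, -0.1, -0.9]
finger_gap: 24.6
gripper_force: 48.4
```

Call:
jog_arm:
  deltas: "0 0 0.035 0 0 0; 0 0 0.035 0 0 0; 0 0 0.035 0 0 0; 0 0 0.025 0 0 0; 0 0 0.014 0 0 0; 0 0 0.004 0 0 0; 0 0 0 0 0 0; 0 0 0.001 0 0 0; 0 0 0 0 0 0; 0 0 0 0 0 0"

```text
time: 58.22
tcp_pos: [521.9, 338.6, 12.2]
eef_rot: [0.001, -0.041, 0.999, 0.0]
force: [0.1, -0.1, -0.4]
finger_gap: 24.6
gripper_force: 50.4
```

Call:
jog_arm:
  deltas: "0 0 0 0 0 0; 0 0 0 0 0 0; 0 0 0 0 0 0; 0 0 -0.02 0 0 0; 0 0 -0.035 0 0 0; 0 0 -0.035 0 0 0; 0 0 -0.035 0 0 0; 0 0 -0.035 0 0 0; 0.03 0 0 0 0 0; 0.03 0 0 0 0 0"
  gripper: 0.45

```text
time: 59.05
tcp_pos: [463.5, 334.4, 174.8]
eef_rot: [0.003, -0.041, 0.999, 0.001]
force: [-1.4, 0.7, -0.2]
finger_gap: 47.0
gripper_force: 0.0
```

Call:
jog_arm:
  deltas: "0.03 0 0 0 0 0; 0.02 0 0 0 0 0; 0 0 0 0 0 0; 0 0 0 0 0 0; 0 0 0 0 0 0"

```text
time: 59.47
tcp_pos: [412.1, 329.9, 171.8]
eef_rot: [0.001, -0.041, 0.999, 0.0]
force: [0.8, -1.0, 0.8]
finger_gap: 46.6
gripper_force: 0.0
```

```bash
python3 lev.py; python3 - <<'E'
from h import *
s=snapshot("wrist");S=snapshot("scene");T=snapshot("top");print(poise(S),poise(T))
a=cv2.resize(T["pixels"][120:290,120:500,::-1],(760,340),interpolation=cv2.INTER_CUBIC)
b=cv2.resize(s["pixels"][:,:,::-1],(380,238));c=cv2.resize(S["pixels"][130:330,220:540,::-1],(380,238))
cv2.imwrite("pics/fin.png",np.vstack([a,np.hstack([b,c])]))
E
```

```text
[412.1 329.9 171.8] [ 0.8 -1.   0.8]
wrist []
scene [(np.float64(0.72), np.float64(-0.0)), (np.float64(0.72), np.float64(-0.05)), (np.float64(0.55), np.float64(-0.1))]
(array([ 3.5, -0.3]), np.float64(0.04), (np.float64(571.9458632332837), np.float64(-65.02396324282681))) (array([-4.4, -2.9]), np.float64(0.028), (np.float64(568.7803030067234), np.float64(-57.408832595218385)))
```

View pics/fin.png

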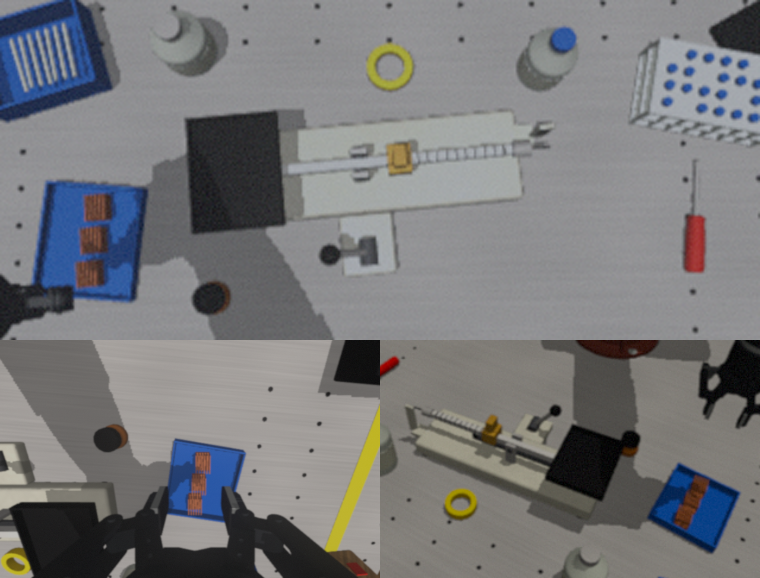

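All three heat sinks are in the tray. The lever is at its arrested end, the poise is at zero, and the bystanders are untouched.

```bash
python3 -c "
from cell import *
print(hand_in())"
```

```text
the job is handed in; nothing more can be done
None
```

Job handed in: all three heat sinks were weighed with the free beam at rest about 0.01 rad from level, then cleared into the blue tray, and the beam is arrested with the poise at its zero stop; `hand_in()` returned no verdict.

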